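# Nip a block in the ratchet clamp, three clicks, and hold

## Task

Lay the loose walnut block flat in the little ratchet clamp, between the fixed fence and the sliding jaw, with its long side along the jaw, and let it go. Then swing the clamp's lever anticlockwise by its wooden knob, feeling for the clicks, until it has clicked three times and not a fourth. The lever springs back when it is let go, so finish still holding the knob there with the block nipped; leave the pot, the bulb handle and the carving where they are.

Things in the scene. Friction and masses are not known exactly. Their poses are not given: they have to be found in the camera images.
- clamp: Ratchet clamp fixed to the bench: wooden board 160 x 210 x 12 mm with jaw, fence and lever. Origin on the bench under the lever's vertical pivot, z up; the board's top is 12 mm up. The block's place is on the board, centred 105 mm along +y from the origin, its long side along x, between jaw face (y = +86 mm when open) and fence face (y = +125 mm): a 39 mm gap.
- fence: Fixed steel fence, 34 (x) x 18 x 22 mm, its back 27 mm tall; origin at the foot of the middle of the face that the block is pressed on; axes as the clamp's. A 51 mm block lying along x sticks out 8 mm past jaw and fence at each end and can be set down by its ends; there is no room for fingers between block and jaws.
- jaw: Sliding steel jaw, 34 (x) x 8 x 22 mm; origin at the foot of the middle of its pressing face; axes as the clamp's. Turning the lever drives it towards the fence (+y), 22 mm per radian, through a spring of 500 N/m, until it has pushed the block against the fence.
- lever (a joint): Turn of the lever about its vertical pivot, rad: 0 at rest on its stop, growing anticlockwise from above, up to 1.5. A spring pushes it back to 0 (11 N at the knob at the start, about 14 N at the third click); it does not stay where it is left. After 0.2 to 0.5 rad of free swing (differs with the click block's setting) it clicks every 0.2 rad, five times in all.
- knob: Upright turned wooden knob on the lever's end, 24 to 28 mm across, 48 mm tall, 110 mm from the pivot; origin at its foot, 39.5 mm above the bench, z up. It turns with the lever: at lever value 0 its axes are parallel to the clamp's, and it lies, seen from the pivot, in the direction 3.491 rad (200 degrees) anticlockwise from the clamp's +x.
- knob_grip (a point): Point on the knob's axis half-way up, 63.5 mm above the bench, to grip the knob at.
- clicker: Fixed steel click block, 36 x 24 x 27 mm, with the spring plunger that the lever wheel's pins click past. Origin on the pivot at the board's top; x points to the block, up to 0.15 rad either way of the clamp's +x. At a click the push at the knob rises 4 to 7 N, peaks about 0.035 rad before the pin passes the plunger, then drops as much; the notch's middle is 0.1 rad after the pin.
- block_center (a point): Centre of the loose walnut block, 26 x 51 x 25 mm (x, y, z of its axes, long along y), lying on the bench to the left of the clamp; its underside is 12.5 mm below.
- block: The same walnut block; origin at the centre of its underside, z up, long along y.
- pot: Small iron glue pot, 88 mm across, 76 mm tall; bystander; origin under its centre.
- handle: Loose bulb-shaped wooden tool handle standing up, 51 mm across, 85 mm tall; bystander; origin under its centre.
- carving: Half-carved rosette piece, 59 x 104 x 32 mm, lying flat; bystander; origin under its centre.
Things that resemble listed ones, but are neither listed nor needed, are in the scene too. Of the things shaped like the block, the walnut one is meant.

How it is judged:
By the outcome, as a careful person would: the job done as asked, in the order asked, and still so for the second after the job is handed in, while the arm keeps its last pose, push and grip.
It also fails if it takes over 67 s, if anything falls off the work surface, if the arm or the gripper's body presses on something with over 40 N, if the wrist force passes 120 N, or if a joint passes its speed limit or range.

## Robot

A 6-joint arm with a two-finger parallel gripper is mounted at the origin on the work surface; the furniture and walls round the work are solid. World frame = base frame: x ahead of the robot, y to its left, z up, the work surface at z = 0. Lengths are in m, angles in rad, forces in N, time in s.
With the tool pointing down it reaches from about 0.35 to 0.85 m from the base axis. Payload 8.1 kg.
Tool frame: the origin (TCP) lies at the very end of the fingers, on their centre line; the grasp point (between the pads) lies 19 mm behind it (pinch_z is the distance from the TCP to the grasp point, in m); z points along the fingers, y is the direction in which the jaws open and shut (so a half turn about z gives the same grasp; the last joint's range is limited). The gripper opens to 93 mm and grips with 3 to 60 N. Pads are 15 mm wide; open, the fingers measure 128 mm over their backs; the gripper's body (75 mm by 188 mm) begins 65 mm behind the grasp point.
Start: joints at [-1.363, 0.13, 1.488, -0, 1.523, -0.085], TCP at [0.173, -0.574, 0.182] pointing down, gripper open.
Joint ranges: [-2.96, 2.96], [-0.89, 2.26], [0.02, 2.5], [-1.34, 4.48], [0, 2.73], [-2.66, 2.66]. Speed limits (rad/s): [2.39, 2.39, 2.79, 3.14, 3.14, 3.14].

## Interface

Orientations are given as a rotation vector (axis times angle).
In Python, from plant import * gives the robot as it stands.
- The arm moves only by the tool move_arm, never from a script. Its argument "series" is a list of rows, each a list of 7 numbers: the shift along the tool's x, y, z each as a share of 10 cm, from -1 to 1, then the turn, a rotation vector about the tool's x, y, z each as a share of 180 degrees, from -1 to 1, then the opening, from -1 (shut) to 1 (fully open). In form: [[dx, dy, dz, rx, ry, rz, jaw], ...]. A call has 1 to 8 rows; each row is the pose to reach, as a shift and turn from the pose commanded when the call began, along the tool's axes at that moment, turning the shorter way round; what a row does not reach only later rows make up. A row lasts 1/10 s, in which the tool goes at most 50 mm and 8.59 degrees, less where a joint would pass 70% of its speed; a pose out of reach is approached as far as the arm can. A call with a number of a shift or a turn outside -1 to 1 is refused whole. A call with a gripper value outside its range is refused whole. The fingers move at their own pace and stop on an object; "squeeze" is the grip in N (left out, the last holds). Time passes only in rows, so rows that repeat a pose let the fingers close. It gives the time, the measured TCP pose, the force and the opening at its end, in the units of the state.
- read_state(): the state, without advancing time (a new reading comes with each control period).
- read_camera(name): name is "scene" or "side" or "wrist"; returns a dict with "frame" (400x640x3 uint8, red, green, blue), "K" (3x3 intrinsics, pixels), "rvec" (rotation vector, rad) and "tvec" (3), from world to camera coordinates, as OpenCV has them. Camera axes: x right, y down, z forward; pixel columns grow to the right and rows downward; lengths in m; the calibration is good to about 2 mm. A picture is of the moment at which its call begins. There is no depth.
- close_job(): hands the job in, once; it reports no verdict.
The state is a dict: "t": time; "q": joint angles; "dq": joint speeds; "joint_torque": joint torques, N m; "tool_pos": TCP position; "orientation": TCP orientation; "force": force on the tool from outside, world axes, zero at the start; "wrist_torque": the same for the moment, N m; "opening": finger opening in m.
Only numpy, scipy, OpenCV 4.12 (cv2) and the standard library are available. Lean on these libraries where they do the work, as an engineer would, in place of code of your own. Each camera call takes 0.05 s, during which the arm holds its last target.

## Working session

There is one attempt and no reset: what is moved stays moved. The work goes in short steps, Python scripts to look and compute and a tool call to move; the robot and the scene stay as the last step left them, time stands still between calls to the robot, and variables do not carry over. Pictures are saved under pics/ and viewed, and the job is handed in when it is done.

Besides the shell and the picture viewer there is one more tool, called by a JSON object that holds its "method" and its "body", one argument or row to a line. move_arm: Moves the arm, as the interface text tells. Shift numbers are shares of 10 cm and turn numbers shares of 180 degrees, none past 1 either way. Its arguments: {"type":"object","properties":{"series":{"type":"array","items":{"type":"array","items":{"type":"number"}}},"squeeze":{"type":"number"}},"required":["series"]}

```bash
ls; mkdir -p pics
python3 - <<'E'
from plant import *
import cv2
print(read_state())
for n in ["scene","side","wrist"]:
    c=read_camera(n); cv2.imwrite(f"pics/{n}0.png",c["frame"][:,:,::-1]); print(n,c["K"].tolist(),c["rvec"],c["tvec"])
E
```

```text
pics
{'t': 0.0, 'q': array([-1.36343396e+00,  1.31165762e-01,  1.48926284e+00, -2.78051408e-08,
        1.52300635e+00, -8.53883778e-02]), 'dq': array([-0.0010207 ,  0.00082966,  0.00148253,  0.00024669, -0.00137097,
       -0.00134866]), 'joint_torque': array([ 2.80740147e-03, -5.59843540e+01, -4.91753912e+01,  7.70401047e-02,
        3.57797602e-02, -1.24445587e-04]), 'tool_pos': array([ 0.17304895, -0.57383958,  0.1806938 ]), 'orientation': array([-3.10617800e+00, -4.57943232e-01,  1.76319734e-04]), 'force': array([-0.35445396, -0.06361902,  0.3925315 ]), 'wrist_torque': array([-0.03161971, -0.02851793, -0.05410434]), 'opening': 0.09305215140880028}
scene [[444.8441565826809, 0.0, 315.3042062945136], [0.0, 444.8441565826809, 197.54488029807345], [0.0, 0.0, 1.0]] [ 1.99508903 -0.47934334  0.30151579] [-0.57106848  0.12020723  1.06930984]
side [[491.7436045868996, 0.0, 321.30297858097595], [0.0, 491.7436045868996, 197.3104385602375], [0.0, 0.0, 1.0]] [ 0.14320555 -2.68162006  1.50989017] [0.52218403 0.16948038 1.09407968]
wrist [[301.6538312384323, 0.0, 325.1448691559922], [0.0, 301.6538312384323, 201.582349684632], [0.0, 0.0, 1.0]] [-2.31910224  1.7214976   0.2647341 ] [-0.5991163  -0.03468508  0.3929689 ]
```

View pics/scene0.png

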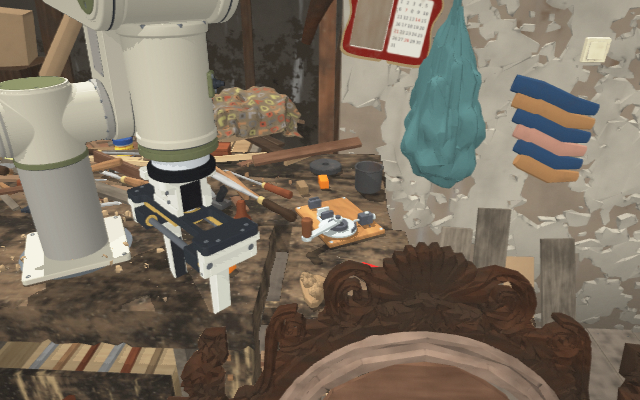

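View pics/side0.png

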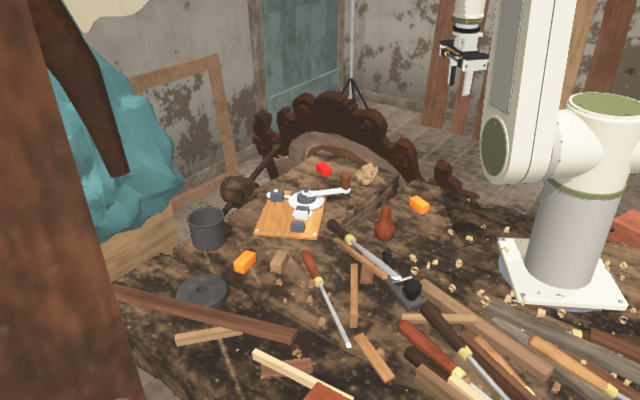

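View pics/wrist0.png

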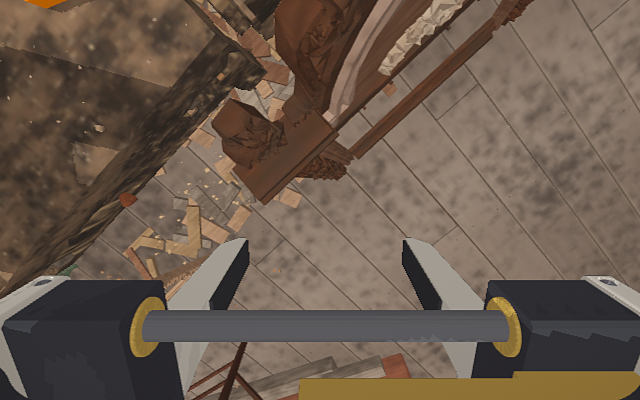

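The side view shows the clamp at about (291,214), the pot at (207,229) and the bulb handle at (385,224). The block-shaped candidates are orange (245,262), orange (419,205), red (324,169), a brown one at (279,262) and another brown piece at (367,272). I'll enlarge this area.

```bash
cat > h.py <<'E'
from plant import *
import numpy as np, cv2
from scipy.spatial.transform import Rotation as R
def cam(n): 
    c=read_camera(n); c["bgr"]=c["frame"][:,:,::-1].copy(); return c
def ray(c,u,v):
    Rm=R.from_rotvec(c["rvec"]).as_matrix(); o=-Rm.T@c["tvec"]
    d=Rm.T@np.linalg.inv(c["K"])@np.array([u,v,1.]); return o,d/np.linalg.norm(d)
def onz(c,u,v,z):
    o,d=ray(c,u,v); return o+d*(z-o[2])/d[2]
def proj(c,P):
    return cv2.projectPoints(np.atleast_2d(np.array(P,float)),np.array(c["rvec"],float),np.array(c["tvec"],float),c["K"],None)[0][:,0]
def tri(c1,p1,c2,p2):
    o1,d1=ray(c1,*p1);o2,d2=ray(c2,*p2)
    t=np.linalg.lstsq(np.c_[d1,-d2],o2-o1,rcond=None)[0]
    a=o1+d1*t[0];b=o2+d2*t[1];return (a+b)/2,np.linalg.norm(a-b)
def crop(c,x0,y0,x1,y1,s,name):
    cv2.imwrite(f"pics/{name}.png",cv2.resize(c["bgr"][y0:y1,x0:x1],None,fx=s,fy=s,interpolation=cv2.INTER_CUBIC))
E
python3 - <<'E'
from h import *
c=cam("side"); s=cam("scene")
crop(c,180,150,440,310,3,"sidecrop"); crop(s,220,150,400,290,4,"scenecrop")
for p in [(245,268),(279,268),(419,210),(324,173),(367,275),(385,236),(207,245),(291,220)]:
    print(p,onz(c,*p,0))
E
```

```text
(245, 268) [0.69425896 0.05185197 0.        ]
(279, 268) [0.61725471 0.0439788  0.        ]
(419, 210) [ 0.28735688 -0.23405363  0.        ]
(324, 173) [ 0.56353378 -0.41695837  0.        ]
(367, 275) [0.41774778 0.04800396 0.        ]
(385, 236) [ 0.37803651 -0.1049914   0.        ]
(207, 245) [ 0.80737629 -0.02413616  0.        ]
(291, 220) [ 0.6219994  -0.15210206  0.        ]
```

View pics/sidecrop.png

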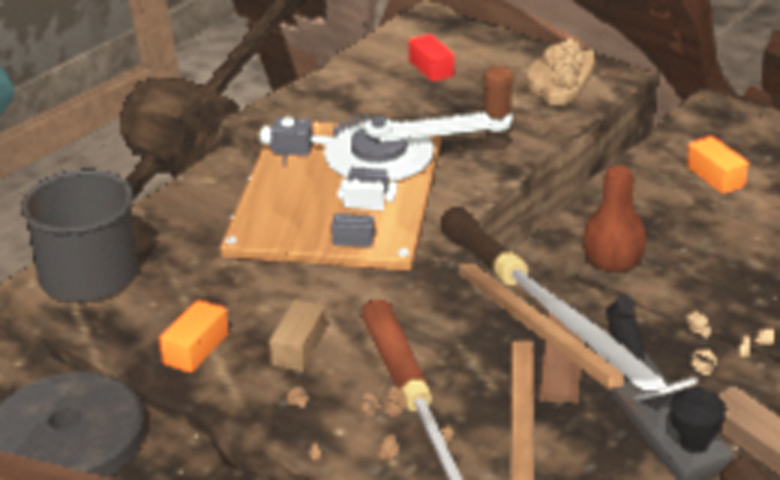

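View pics/scenecrop.png

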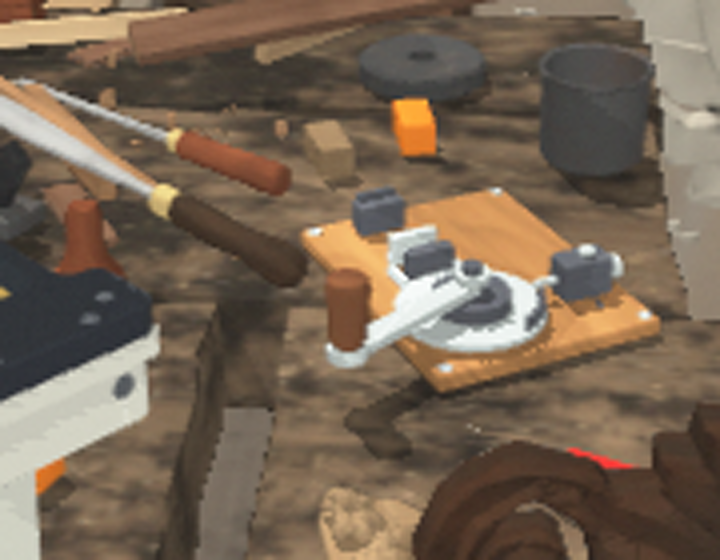

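The walnut block is the brown one at side (279,262) and scene (302,187). The orange and red ones aren't walnut, and the piece at (367,272) is a flat slat. Next I'll move the wrist camera over the area for a precise look.

```bash
cat >> h.py <<'E'
def down(yaw): # tool x at world angle yaw, z down
    c,s=np.cos(yaw),np.sin(yaw); return np.array([[c,s,0],[s,-c,0],[0,0,-1.]])
def rows(p,yaw,p0=None,yaw0=None):
    st=read_state(); R0=R.from_rotvec(st["orientation"]).as_matrix() if yaw0 is None else down(yaw0)
    p0=st["tool_pos"] if p0 is None else np.array(p0)
    d=R0.T@(np.array(p)-p0)/0.1
    rv=R.from_matrix(R0.T@down(yaw)).as_rotvec()/np.pi
    return np.round(d,4),np.round(rv,4)
def yawnow():
    m=R.from_rotvec(read_state()["orientation"]).as_matrix(); return np.arctan2(m[1,0],m[0,0])
E
python3 - <<'E'
from h import *
w=cam("wrist"); Rm=R.from_rotvec(w["rvec"]).as_matrix(); o=-Rm.T@w["tvec"]; st=read_state()
Rt=R.from_rotvec(st["orientation"]).as_matrix()
print("cam in tool",Rt.T@(o-st["tool_pos"]),"cam axes in tool\n",Rt.T@Rm.T)
print(yawnow(), rows([0.45,-0.13,0.33],0.28))
print(rows([0.45,-0.13,0.33],0.28,[.173,-.574,.182],yawnow()))
E
```

```text
cam in tool [ 8.42142749e-02  5.86781779e-05 -2.03306623e-01] cam axes in tool
 [[ 5.73741880e-04 -9.54562397e-01 -2.98010572e-01]
 [ 9.99999661e-01  7.23600953e-04 -3.92538339e-04]
 [ 5.90343072e-04 -2.98010246e-01  9.54562489e-01]]
0.29278690371604577 (array([ 3.9327, -3.4553, -1.4836]), array([-0.0002, -0.    ,  0.0041]))
(array([ 3.9336, -3.4516, -1.48  ]), array([0.    , 0.    , 0.0041]))
```

{"method": "move_arm", "body": {
  "series": [
    [0,0,-0.5,0,0,0,1],
    [0.2,-0.4,-1,0,0,0,1],
    [0.6,-0.8,-1,0,0,0,1],
    [1,-1,-1,0,0,0,1]
  ]
}}

```text
t: 0.7
tool_pos: [0.2319, -0.4591, 0.2838]
orientation: [3.104, 0.454, 0.001]
force: [1.2, -0.5, -0.1]
opening: 0.0929
```

{"method": "move_arm", "body": {
  "series": [
    [0.4,-0.4,0,0,0,0,1],
    [0.8,-0.8,0,0,0,0,1],
    [1,-1,0,0,0,0,1]
  ]
}}

```text
t: 1.0
tool_pos: [0.2998, -0.3324, 0.2813]
orientation: [3.108, 0.459, 0.001]
force: [1.9, 0.1, -0.1]
opening: 0.0926
```

{"method": "move_arm", "body": {
  "series": [
    [0.4,-0.4,0,0,0,0,1],
    [0.8,-0.8,0,0,0,0,1],
    [1,-1,0,0,0,0,1]
  ]
}}

```text
t: 1.3
tool_pos: [0.3666, -0.2078, 0.2813]
orientation: [3.108, 0.459, 0.001]
force: [0.5, -0.2, -0.1]
opening: 0.0927
```

{"method": "move_arm", "body": {
  "series": [
    [0.4,0,0,0,0,0,1],
    [0.8,0,0,0,0,0,1],
    [1,0,0,0,0,0,1]
  ]
}}

```text
t: 1.6
tool_pos: [0.4638, -0.1794, 0.2809]
orientation: [-3.107, -0.462, -0.001]
force: [-0.3, -0.5, 0.8]
opening: 0.0932
```

{"method": "move_arm", "body": {
  "series": [
    [0.4,0,0,0,0,0,1],
    [0.8,0,0,0,0,0,1],
    [1,0,0,0,0,0,1],
    [1,0,0,0,0,0,1]
  ]
}}

```text
t: 2.0
tool_pos: [0.5589, -0.1509, 0.2799]
orientation: [-3.106, -0.461, 0.002]
force: [-1.1, 0.3, -0.2]
opening: 0.0929
```

Run:
```python
from h import *
st=read_state();print(st["t"],st["tool_pos"],yawnow(),np.abs(st["dq"]).max())
c=cam("wrist");cv2.imwrite("pics/w1.png",c["bgr"])
```

```text
2.0 [ 0.55888779 -0.15093718  0.27988149] 0.29496515492501363 0.05262549981873307
```

View pics/w1.png

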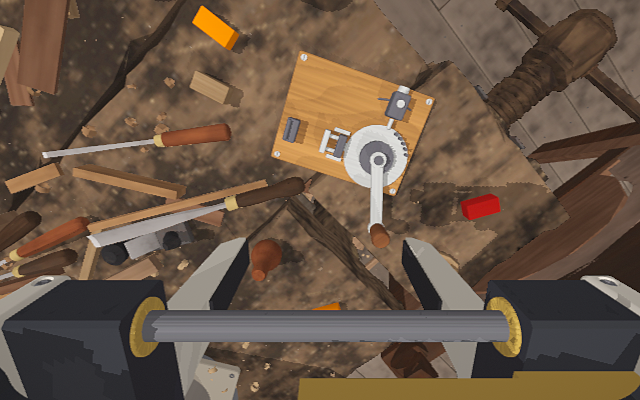

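The wrist view shows the whole clamp, with the pivot at (378,159), jaw at (334,144), fence at (291,130) and knob at (379,236). The brown walnut block is at (214,87), beside the orange decoy at (215,28). I'll enlarge it and measure.

Run:
```python
from h import *
c=cam("wrist")
crop(c,260,40,450,190,4,"w1clamp"); crop(c,175,55,260,115,8,"w1block")
```

```text
(no output)
```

View pics/w1clamp.png

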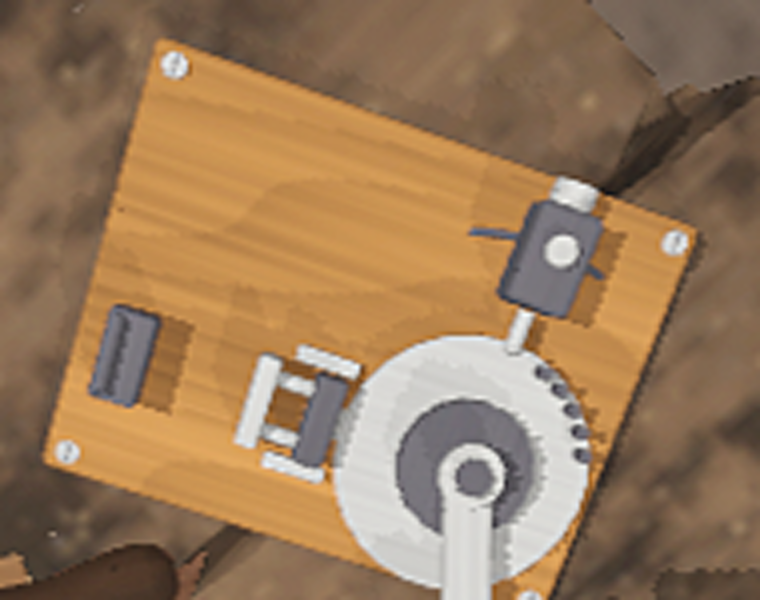

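View pics/w1block.png

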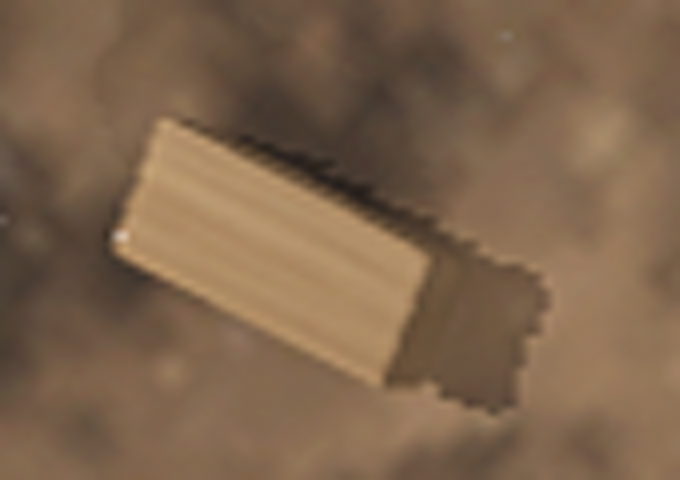

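Run:
```python
from h import *
c=cam("wrist")
q=[(165,118),(432,258),(385,385),(116,248)]
P=np.array([onz(c,175+u/8-.4,55+v/8-.4,.025)[:2] for u,v in q]);print("block\n",P,P.mean(0))
print([np.linalg.norm(P[i]-P[(i+1)%4]) for i in range(4)])
l=(P[1]-P[0]+P[2]-P[3]);print("long dir",np.degrees(np.arctan2(l[1],l[0])))
f=lambda u,v,z:onz(c,260+u/4-.4,40+v/4-.4,z)[:2]
B=np.array([f(160,40,.012),f(697,230,.012),f(43,462,.012)]);print("board\n",B)
print(np.linalg.norm(B[1]-B[0]),np.linalg.norm(B[2]-B[0]))
a=B[0]-B[1];print("y dir deg",np.degrees(np.arctan2(a[1],a[0])))
b=B[0]-B[2];print("x dir deg",np.degrees(np.arctan2(b[1],b[0])))
S=[f(174,65,.014),f(674,241,.014),f(67,452,.014)];S=np.array(S);a=S[0]-S[1];b=S[0]-S[2];print("screws",np.degrees(np.arctan2(a[1],a[0])),np.degrees(np.arctan2(b[1],b[0])),np.linalg.norm(a),np.linalg.norm(b))
print("wheel centre ~",f(462,462,.03)); print("pivot top",[f(472,477,z) for z in (.03,.04,.045,.05)])
print("fence top mid",f(140,357,.034),f(117,352,.039)); print("jaw",f(257,400,.034),f(322,420,.034))
# knob top
print("knob top", onz(c,381,233,.0875), onz(c,379,237,.0875))
crop(c,340,180,430,270,7,"w1knob")
```

```text
block
 [[0.6334106  0.06152582]
 [0.6243465  0.01216418]
 [0.60071072 0.01603731]
 [0.60968939 0.06632402]] [0.6170393  0.03901283]
[np.float64(0.05018695422520245), np.float64(0.02395102389292996), np.float64(0.05108198956171503), np.float64(0.024201622464290924)]
long dir -100.2630391958366
board
 [[ 0.70174637 -0.07033536]
 [ 0.69795098 -0.27722629]
 [ 0.54443907 -0.06620931]]
0.20692574002279587 0.1573613984655316
y dir deg 88.94903568767924
x dir deg -1.5024789781543417
screws 88.96042429494608 -1.1905348465227734 0.19255100670333777 0.14389228675846946
wheel centre ~ [ 0.59370106 -0.21937994]
pivot top [array([ 0.58945961, -0.22490033]), array([ 0.5905292 , -0.22276249]), array([ 0.59106399, -0.22169357]), array([ 0.59159878, -0.22062466])]
fence top mid [ 0.5961273  -0.09374896] [ 0.59588839 -0.08577078]
jaw [ 0.59372369 -0.13887724] [ 0.59372037 -0.16392485]
knob top [ 0.49724338 -0.25320413  0.0875    ] [ 0.49058433 -0.25259189  0.0875    ]
```

View pics/w1knob.png

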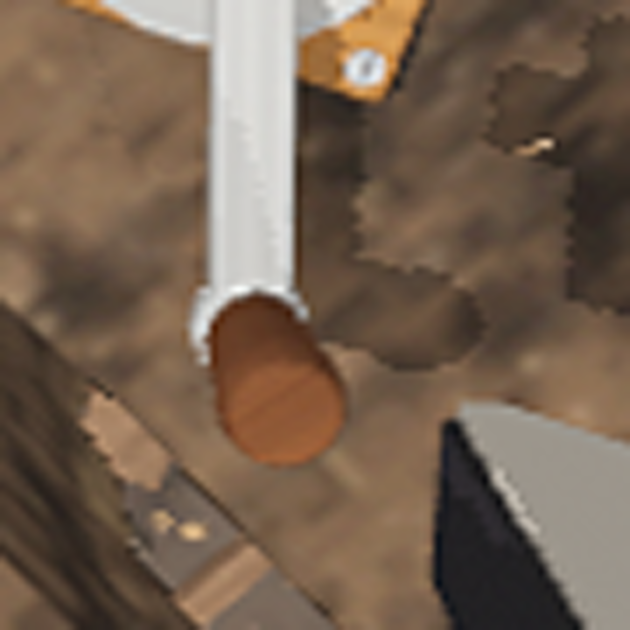

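Board, block and jaw sizes agree with the given ones to about 1.5%. From this the block is at about (0.617,0.040) with its long axis at 79.7°, and the clamp yaw is about -1.2°. I'll move above the block and look again.

Run:
```python
from h import *
print(rows([.617,.040,.13],np.radians(-10.3)))
c=cam("wrist")
f=lambda u,v,z:onz(c,260+u/4-.4,40+v/4-.4,z)[:2]
print("fence face",f(160,315,.034),f(135,407,.034),"jaw face",f(263,355,.034),f(236,445,.034))
```

```text
(array([ 1.1324, -1.6688,  1.5094]), array([0.    , 0.0002, 0.1504]))
fence face [ 0.61227687 -0.09717841] [ 0.57810861 -0.09702327] jaw face [ 0.60957665 -0.13673259] [ 0.57550654 -0.136552  ]
```

{"method": "move_arm", "body": {
  "series": [
    [0.3,-0.4,0,0,0,0.05,0.6],
    [0.6,-0.8,0,0,0,0.1,0.6],
    [0.8,-1,0.3,0,0,0.15,0.6],
    [0.8,-1,0.3,0,0,0.15,0.6],
    [0.8,-1,0.3,0,0,0.15,0.6]
  ]
}}

```text
t: 2.7
tool_pos: [0.6041, -0.033, 0.2504]
orientation: [3.129, -0.279, -0.002]
force: [-0.5, -0.3, 0.5]
opening: 0.0745
```

Run:
```python
from h import *
st=read_state();print(st["t"],st["tool_pos"],yawnow(),st["opening"])
c=cam("wrist");cv2.imwrite("pics/w2.png",c["bgr"])
print(rows([.617,.040,.13],np.radians(-10.3)))
```

```text
2.7 [ 0.60414416 -0.03296908  0.2503609 ] -0.17795613687386597 0.07449640421413331
(array([-0.0083, -0.7481,  1.2141]), array([ 0.0001, -0.0001,  0.0008]))
```

View pics/w2.png

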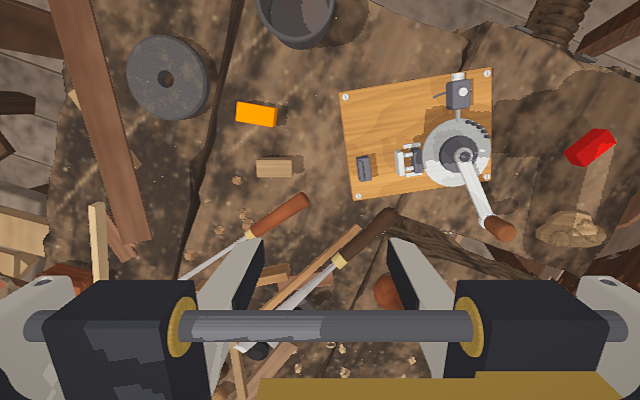

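The block is now at (274,168), level in the picture, and the clamp's fence (364,168) and jaw (405,160) are clear. I'll measure both again.

Run:
```python
from h import *
c=cam("wrist"); crop(c,245,145,305,190,12,"w2b"); crop(c,330,60,500,205,4,"w2c")
```

```text
(no output)
```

View pics/w2b.png

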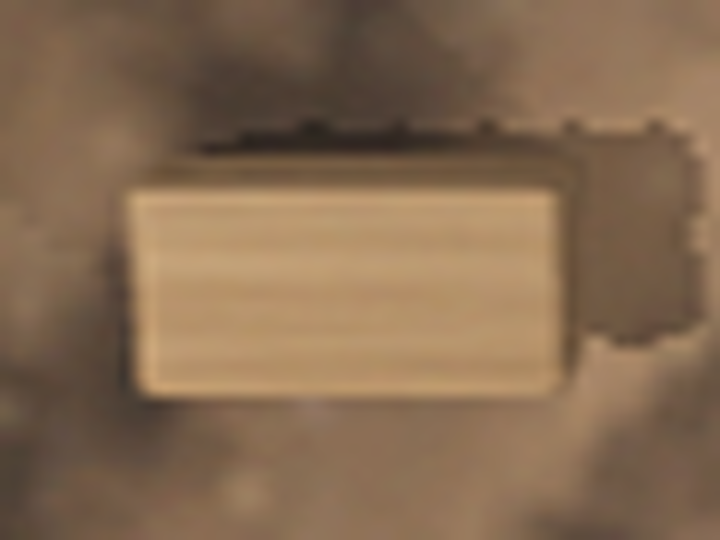

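View pics/w2c.png

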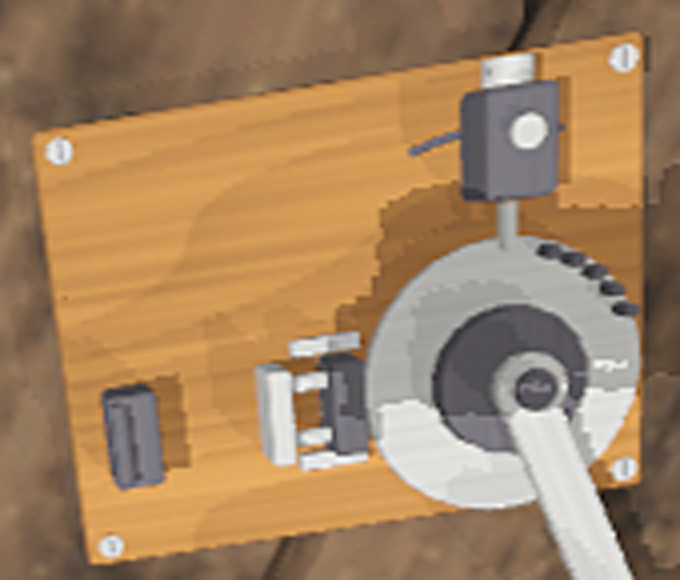

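Run:
```python
from h import *
c=cam("wrist")
g=lambda u,v,z:onz(c,245+u/12-.45,145+v/12-.45,z)[:2]
P=np.array([g(128,185,.025),g(560,185,.025),g(560,398,.025),g(135,398,.025)]);print(P.mean(0),np.linalg.norm(P[1]-P[0]),np.linalg.norm(P[2]-P[1]))
l=P[1]-P[0]+P[2]-P[3];print(np.degrees(np.arctan2(l[1],l[0])))
f=lambda u,v,z:onz(c,330+u/4-.4,60+v/4-.4,z)[:2]
B=np.array([f(33,132,.012),f(643,32,.012),f(90,565,.012)]);print(B)
for i,j in((1,0),(2,0)):
  a=B[j]-B[i];print(np.degrees(np.arctan2(a[1],a[0])),np.linalg.norm(a))
F=[f(152,383,.034),f(163,482,.034)];J=[f(257,368,.034),f(273,466,.034)];print("fence face",F,"jaw",J,"mid",np.mean(F+J,axis=0))
print("pivot",f(536,389,.047))
print(rows(list(P.mean(0))+[.13],np.radians(-10.3)))
```

```text
[0.61768275 0.03983889] 0.051600993070287156 0.02601852432792864
-100.14518317309997
[[ 0.70426355 -0.06959711]
 [ 0.69934019 -0.27795746]
 [ 0.54567687 -0.06549114]]
88.64640802997468 0.20841850844083684
-1.4831152212021474 0.158639818783235
fence face [array([ 0.61468797, -0.09595365]), array([ 0.57886162, -0.09504746])] jaw [array([ 0.61342643, -0.13262623]), array([ 0.57775209, -0.13442895])] mid [ 0.59618203 -0.11451407]
pivot [ 0.5919887  -0.22236892]
(array([-0.0105, -0.7538,  1.2237]), array([ 0.    , -0.0006,  0.0005]))
```

{"method": "move_arm", "body": {
  "series": [
    [0,-0.4,0.1,0,0,0,0.6],
    [-0.01,-0.75,0.4,0,0,0,0.6],
    [-0.01,-0.75,0.8,0,0,0,0.6],
    [-0.01,-0.75,1,0,0,0,0.6],
    [-0.01,-0.75,1,0,0,0,0.6]
  ]
}}

```text
t: 3.35
tool_pos: [0.615, 0.0398, 0.1477]
orientation: [3.129, -0.28, -0.009]
force: [-0.5, -0.2, -0.3]
opening: 0.0742
```

{"method": "move_arm", "body": {
  "series": [
    [0,0,0.4,0,0,0,0.6],
    [0,0,0.8,0,0,0,0.6],
    [0,0,1,0,0,0,0.6],
    [0,0,1,0,0,0,0.6]
  ]
}}

```text
t: 3.75
tool_pos: [0.6158, 0.0396, 0.0494]
orientation: [3.129, -0.281, -0.006]
force: [-0.4, -0.0, -0.1]
opening: 0.0744
```

Run:
```python
from h import *
st=read_state();print(st["t"],st["tool_pos"],yawnow(),st["opening"],st["force"])
print(rows([.6177,.0398,.006],np.radians(-10.2)))
s=cam("side");crop(s,220,180,340,290,6,"s3")
```

```text
3.75 [0.61582814 0.03957228 0.04937696] -0.1792904351241936 0.07440963500018627 [-0.36596037 -0.03453307 -0.06688576]
(array([ 0.0196, -0.0059,  0.4337]), array([ 0.0002,  0.0012, -0.0004]))
```

View pics/s3.png

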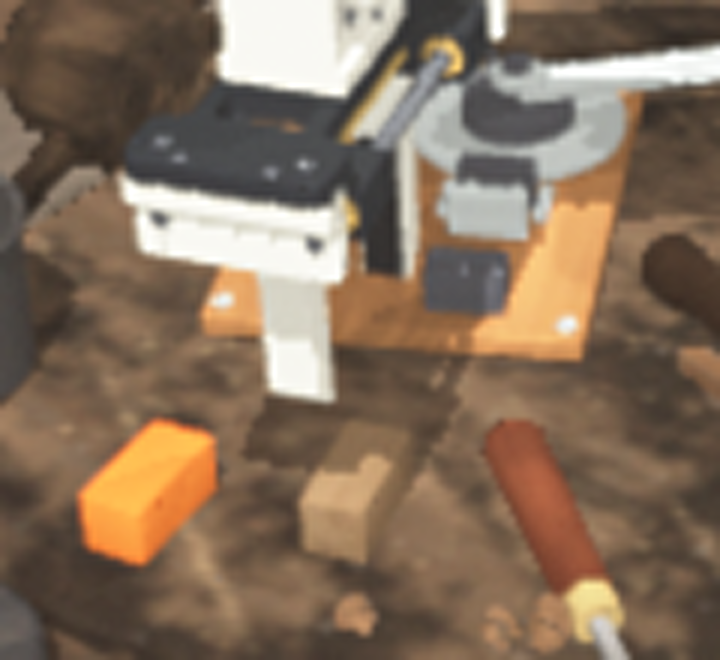

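The fingers straddle the block's long axis and nothing is in the way, so I'll go down and grip.

{"method": "move_arm", "body": {
  "series": [
    [0.01,0,0.25,0,0,0,0.6],
    [0.02,0,0.42,0,0,0,0.6],
    [0.02,0,0.43,0,0,0,0.6],
    [0.02,0,0.43,0,0,0,0],
    [0.02,0,0.43,0,0,0,-0.2],
    [0.02,0,0.43,0,0,0,-0.2],
    [0.02,0,0.43,0,0,0,-0.2]
  ],
  "squeeze": 25
}}

```text
t: 4.5
tool_pos: [0.6201, 0.0403, 0.009]
orientation: [-3.129, 0.28, -0.002]
force: [0.0, -0.8, 0.4]
opening: 0.0469
```

Run:
```python
from h import *
st=read_state();print(st["t"],st["tool_pos"],yawnow(),st["opening"],st["force"])
c=cam("wrist");cv2.imwrite("pics/w4.png",c["bgr"])
```

```text
4.5 [0.62008178 0.04027453 0.00901767] -0.17835202952371082 0.046870500873033905 [ 0.00215776 -0.81800239  0.44886416]
```

View pics/w4.png

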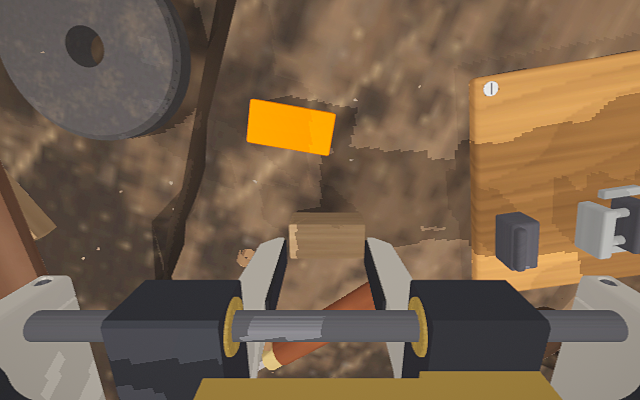

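{"method": "move_arm", "body": {
  "series": [
    [0,0,0,0,0,0,-0.2],
    [0,0,0,0,0,0,-0.2]
  ]
}}

```text
t: 4.75
tool_pos: [0.6194, 0.0403, 0.0082]
orientation: [-3.129, 0.28, -0.0]
force: [-0.6, -0.6, -0.9]
opening: 0.0376
```

Run:
```python
from h import *
st=read_state();print(st["t"],st["tool_pos"],yawnow(),st["opening"],st["force"])
c=cam("wrist");crop(c,230,190,430,330,4,"w5")
s=cam("side");crop(s,220,180,340,290,6,"s5")
```

```text
4.75 [0.6194392  0.04026126 0.00815488] -0.17842589891851732 0.037557717913335516 [-0.61869515 -0.60238348 -0.88674789]
```

View pics/w5.png

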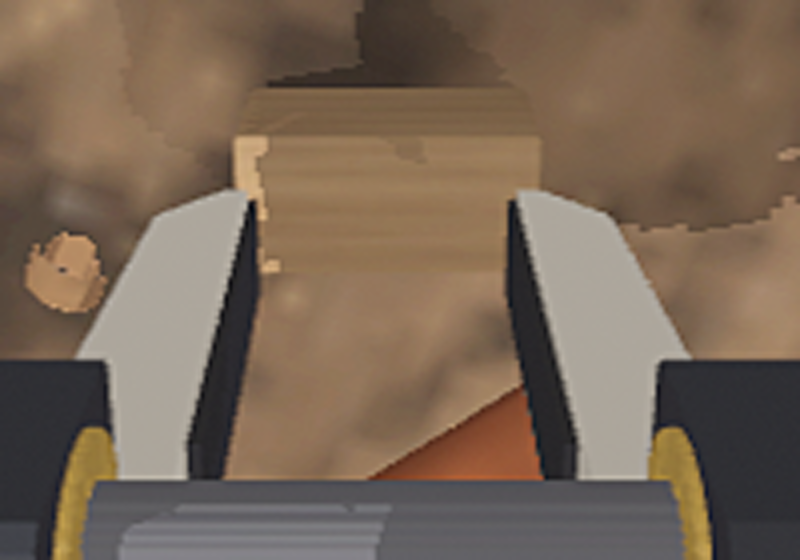

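View pics/s5.png

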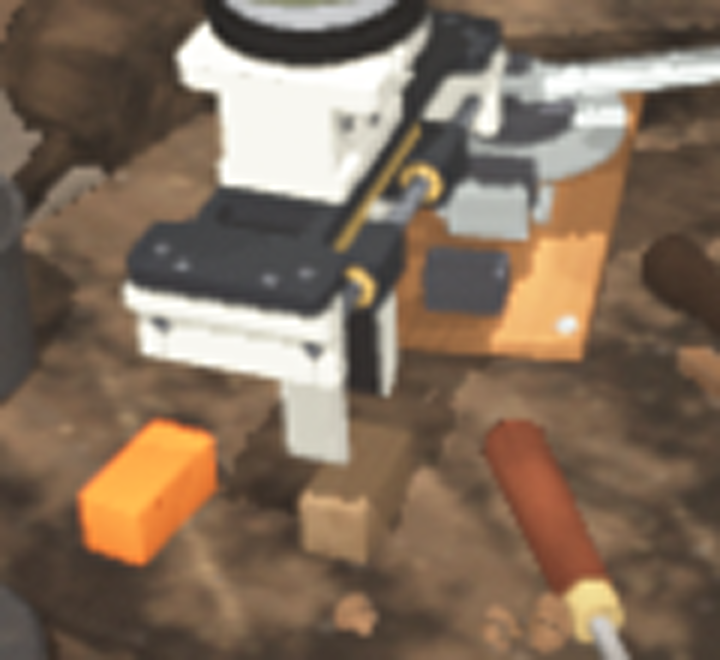

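Run:
```python
from h import *
st=read_state();c=cam("wrist");s=cam("side");m=R.from_rotvec(st["orientation"]).as_matrix();p=st["tool_pos"]
print("tcp proj",(proj(s,[p,p+m[:,1]*.019,p-m[:,1]*.019])-[220,180])*6,(proj(c,[p,p+m[:,1]*.019,p-m[:,1]*.019])-[230,190])*4)
# block top in both: side crop corner pts
b=lambda u,v:(220+u/6-.4,180+v/6-.4)
ww=lambda u,v:(230+u/4-.4,190+v/4-.4)
print("block corner near-left top tri",tri(s,b(302,497),c,ww(235,136)))
# block centre at assumed
print((proj(s,[[.6177,.0398,.025],[.6177,.0398,0]])-[220,180])*6,(proj(c,[[.6177,.0398,.025]])-[230,190])*4)
```

```text
tcp proj [[349.12550409 504.74473804]
 [366.80070361 474.55520969]
 [330.95095466 535.78716416]] [[382.42327789 154.67591976]
 [486.97800244 154.7344885 ]
 [277.86868125 154.6173511 ]]
block corner near-left top tri (array([0.63411354, 0.06159539, 0.02812458]), np.float64(0.002619347153090401))
[[351.41843961 468.85515164]
 [354.86561394 520.90823666]] [[386.97299818 201.9883272 ]]
```

The fingers closed to 37.6 mm without meeting the block. In both views the fingertips sit well above where the reported TCP projects, so I'll measure the real tip offset before going on.

Run:
```python
from h import *
st=read_state();c=cam("wrist");s=cam("side");m=R.from_rotvec(st["orientation"]).as_matrix();p=st["tool_pos"]
print(p,st["opening"])
b=lambda u,v:(220+u/6-.4,180+v/6-.4)
# side view: near finger bottom edge corners, intersect with tool plane: outer face y_t=-(op/2+.0175) 
for u,v in((290,452),(347,464)):
    o,d=ray(s,*b(u,v)); 
    for yo in (-.019,-.0365):
        n=m[:,1]; t=(n@(p+n*yo)-n@o)/(n@d); X=o+d*t; print("side",u,v,yo,"tool coords",m.T@(X-p))
ww=lambda u,v:(230+u/4-.4,190+v/4-.4)
for u,v,yo in((248,197,-.019),(515,197,.019),(240,188,-.019),(525,188,.019)):
    o,d=ray(c,*ww(u,v)); n=m[:,1]; t=(n@(p+n*yo)-n@o)/(n@d); X=o+d*t; print("wrist",u,v,"tool",m.T@(X-p))
Rm=R.from_rotvec(c["rvec"]).as_matrix(); print("cam in tool now",m.T@(-Rm.T@c["tvec"]-p))
```

```text
[0.61934846 0.0402417  0.00798219] 0.0370785549878473
side 290 452 -0.019 tool coords [ 0.01486788 -0.019      -0.03735252]
side 290 452 -0.0365 tool coords [ 0.00682495 -0.0365     -0.05217337]
side 347 464 -0.019 tool coords [-0.00748693 -0.019      -0.03662504]
side 347 464 -0.0365 tool coords [-0.01503563 -0.0365     -0.05146198]
wrist 248 197 tool [ 0.0143875  -0.019      -0.04951231]
wrist 515 197 tool [ 0.01109254  0.019      -0.04218685]
wrist 240 188 tool [ 0.01944646 -0.019      -0.05783488]
wrist 525 188 tool [ 0.01736831  0.019      -0.05310184]
cam in tool now [ 0.08418144 -0.00035889 -0.20346551]
```

Both views put the fingertips about 37–45 mm behind the reported TCP, so the tips are really above the block. I'll open and lower slowly, watching the force.

{"method": "move_arm", "body": {
  "series": [
    [-0.01,0,0,0,0,0,0.6],
    [-0.01,0,0,0,0,0,0.6],
    [-0.01,0,0,0,0,0,0.6],
    [-0.01,0,0,0,0,0,0.6],
    [-0.01,0,0.03,0,0,0,0.6],
    [-0.01,0,0.06,0,0,0,0.6],
    [-0.01,0,0.06,0,0,0,0.6]
  ]
}}

```text
t: 5.75
tool_pos: [0.6178, 0.0404, 0.0012]
orientation: [3.129, -0.28, -0.002]
force: [0.1, -0.0, -0.7]
opening: 0.0739
```

{"method": "move_arm", "body": {
  "series": [
    [0,0,0.03,0,0,0,0.6],
    [0,0,0.06,0,0,0,0.6],
    [0,0,0.06,0,0,0,0.6]
  ]
}}

```text
t: 6.05
tool_pos: [0.6179, 0.0405, -0.0047]
orientation: [3.129, -0.28, -0.002]
force: [0.2, 0.7, 0.2]
opening: 0.0744
```

Run:
```python
from h import *
st=read_state();print(st["t"],st["tool_pos"],yawnow(),st["opening"],st["force"])
c=cam("wrist");crop(c,200,170,460,330,3,"w6")
s=cam("side");crop(s,220,180,340,290,6,"s6")
```

```text
6.05 [ 0.61792319  0.04045903 -0.00467199] -0.17840725718531902 0.07437161231057715 [0.23135313 0.71987854 0.16876542]
```

View pics/w6.png

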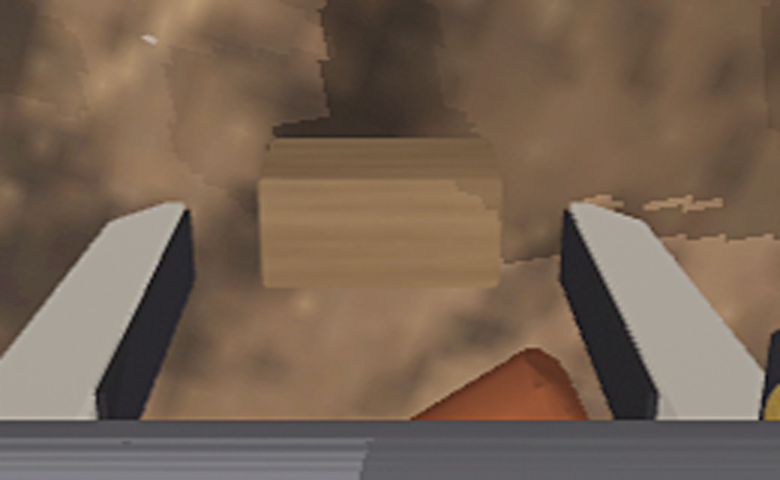

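View pics/s6.png

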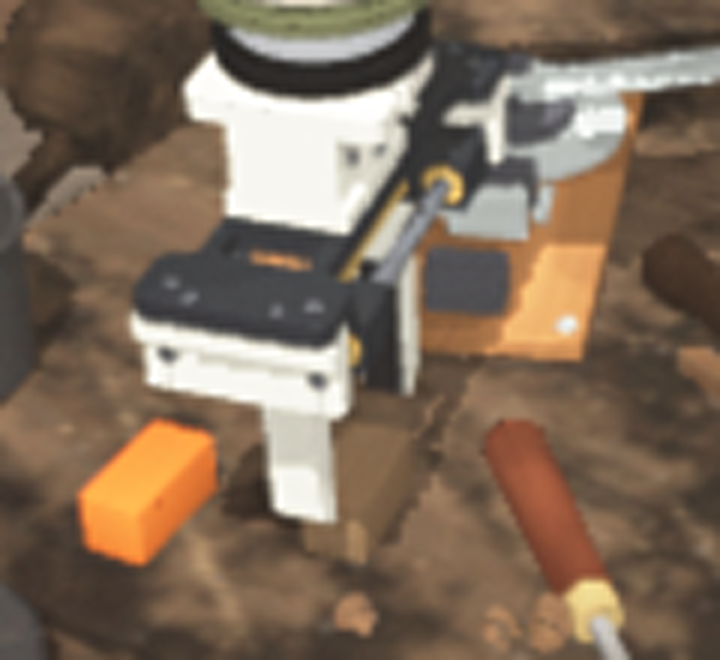

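Run:
```python
from h import *
st=read_state();s=cam("side");m=R.from_rotvec(st["orientation"]).as_matrix();p=st["tool_pos"]
b=lambda u,v:(220+u/6-.4,180+v/6-.4)
for u,v in((273,513),(333,522)):
  for yo in(-.037,-.0545):
    o,d=ray(s,*b(u,v)); n=m[:,1]; t=(n@(p+n*yo)-n@o)/(n@d); X=o+d*t; print(yo,m.T@(X-p),X)
```

```text
-0.037 [ 0.01635152 -0.037      -0.03476416] [0.64098982 0.07394404 0.03064564]
-0.0545 [ 0.00810947 -0.0545     -0.05026088] [0.63598961 0.09262855 0.04614456]
-0.037 [-0.00716709 -0.037      -0.03586381] [0.61784499 0.07811843 0.03175264]
-0.0545 [-0.01487709 -0.0545     -0.05133564] [0.61336838 0.0967085  0.04722652]
```

{"method": "move_arm", "body": {
  "series": [
    [0,0,0.05,0,0,0,0.6],
    [0,0,0.1,0,0,0,0.6],
    [0,0,0.14,0,0,0,0.6],
    [0,0,0.14,0,0,0,0.6]
  ]
}}

```text
t: 6.6
tool_pos: [0.6175, 0.0404, -0.0192]
orientation: [3.129, -0.28, -0.003]
force: [-0.8, 0.6, 0.8]
opening: 0.0741
```

{"method": "move_arm", "body": {
  "series": [
    [0,0,0.03,0,0,0,0.6],
    [0,0,0.06,0,0,0,0.6],
    [0,0,0.08,0,0,0,0.6],
    [0,0,0.08,0,0,0,0.6]
  ]
}}

```text
t: 7.0
tool_pos: [0.6181, 0.0405, -0.0264]
orientation: [3.129, -0.28, -0.001]
force: [-0.9, -0.4, -0.4]
opening: 0.0745
```

Run:
```python
from h import *
st=read_state();print(st["t"],st["tool_pos"],st["opening"],st["force"])
c=cam("wrist");crop(c,200,170,460,330,3,"w7")
s=cam("side");crop(s,220,180,340,290,6,"s7")
```

```text
7.0 [ 0.61813085  0.04045331 -0.02637137] 0.07449843780445659 [-0.94629924 -0.39080224 -0.43941797]
```

View pics/s7.png

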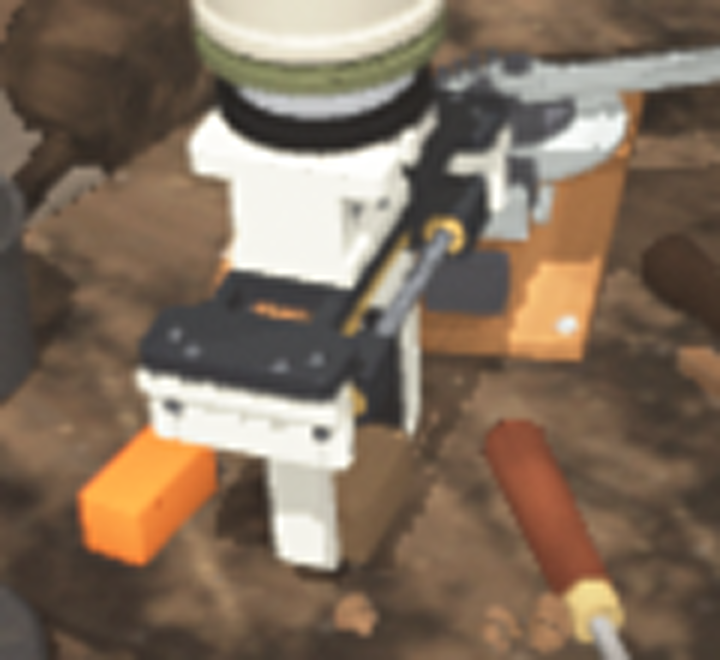

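View pics/w7.png

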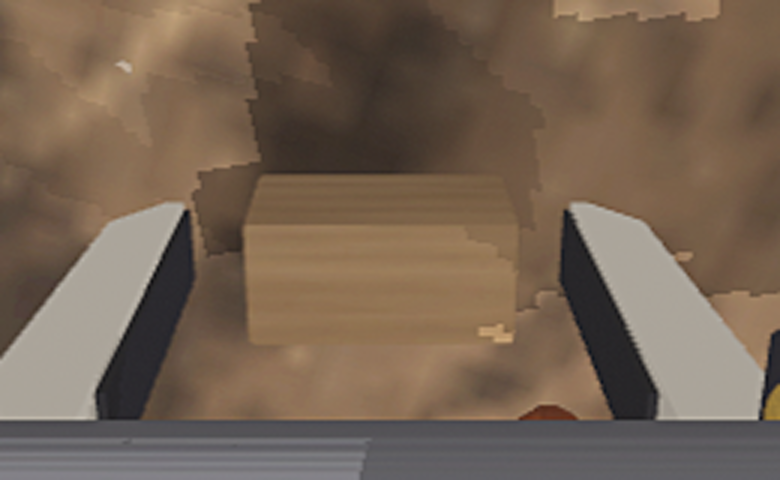

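The tips are now down beside the block with their shadow just beneath, and the block is centred between the fingers. Reported z is -0.026, so the reported TCP is about 33 mm beyond the tips. I'll close now.

{"method": "move_arm", "body": {
  "series": [
    [0,0,0,0,0,0,-0.1],
    [0,0,0,0,0,0,-0.1],
    [0,0,0,0,0,0,-0.1],
    [0,0,0,0,0,0,-0.1],
    [0,0,0,0,0,0,-0.1],
    [0,0,0,0,0,0,-0.1]
  ],
  "squeeze": 25
}}

```text
t: 7.7
tool_pos: [0.6185, 0.0404, -0.0258]
orientation: [-3.129, 0.28, -0.0]
force: [0.3, 0.3, 1.7]
opening: 0.0515
```

Run:
```python
from h import *
st=read_state();print(st["t"],st["tool_pos"],st["opening"],st["force"])
c=cam("wrist");crop(c,200,170,460,330,3,"w8")
s=cam("side");crop(s,220,180,340,290,6,"s8")
```

```text
7.7 [ 0.61853917  0.04042615 -0.02583548] 0.0514866431091022 [0.30437685 0.32681619 1.66066008]
```

View pics/w8.png

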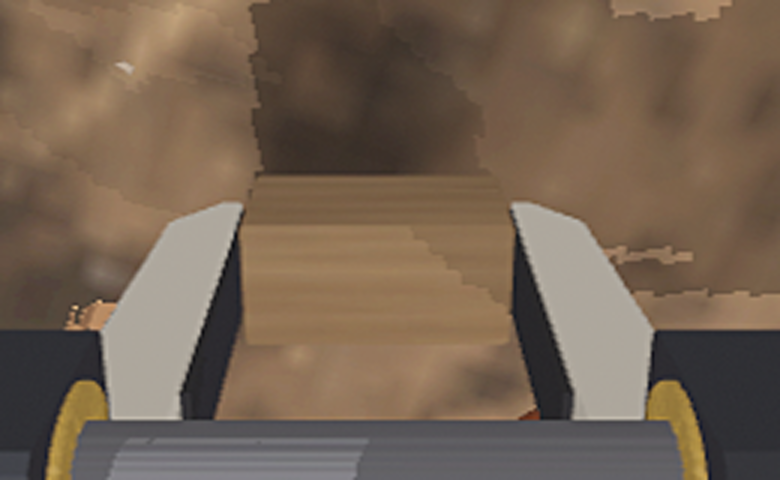

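The grip is good (opening 51.5 mm). I'll lift, turn to yaw 88.65° and travel to the slot at about (0.595,-0.1155).

{"method": "move_arm", "body": {
  "series": [
    [0,0,-0.3,0,0,0,-0.1],
    [0,0,-0.7,0,0,0,-0.1],
    [0,0,-1,0,0,0,-0.1],
    [0,0,-1,0,0,0,-0.1]
  ]
}}

```text
t: 8.2
tool_pos: [0.6225, 0.0404, 0.0803]
orientation: [-3.128, 0.28, -0.015]
force: [1.5, 0.0, 0.5]
opening: 0.0509
```

Run:
```python
from h import *
st=read_state();print(st["t"],st["tool_pos"],st["opening"],st["force"])
print(rows([.595,-.1155,.074],np.radians(88.65)))
```

```text
8.2 [0.62251215 0.04039135 0.08025657] 0.0508867189189656 [1.45616893 0.02952372 0.52358119]
(array([0.0054, 1.5831, 0.0602]), array([ 0.0022, -0.0026, -0.5493]))
```

{"method": "move_arm", "body": {
  "series": [
    [0,0.2,0,0,0,-0.045,-0.1],
    [0,0.4,0,0,0,-0.09,-0.1],
    [0,0.6,0,0,0,-0.135,-0.1],
    [0,0.8,0,0,0,-0.18,-0.1],
    [0,1,0,0,0,-0.225,-0.1],
    [0,1,0,0,0,-0.27,-0.1],
    [0,1,0,0,0,-0.315,-0.1],
    [0,1,0,0,0,-0.36,-0.1]
  ]
}}

```text
t: 9.0
tool_pos: [0.6001, -0.0582, 0.073]
orientation: [-2.787, -1.447, 0.002]
force: [-0.3, 0.6, -0.0]
opening: 0.0516
```

Run:
```python
from h import *
st=read_state();print(st["t"],st["tool_pos"],st["opening"],st["force"],np.degrees(yawnow()))
print(rows([.595,-.1155,.074],np.radians(88.65)))
```

```text
9.0 [ 0.60007849 -0.05819508  0.07303298] 0.05162728962108374 [-0.27988572  0.55098553 -0.00416636] 54.87820086238672
(array([-0.4979,  0.2881, -0.0098]), array([-0.0004,  0.    , -0.1876]))
```

{"method": "move_arm", "body": {
  "series": [
    [-0.15,0.1,0,0,0,-0.045,-0.1],
    [-0.3,0.2,0,0,0,-0.09,-0.1],
    [-0.5,0.29,0,0,0,-0.135,-0.1],
    [-0.5,0.29,0,0,0,-0.1876,-0.1],
    [-0.5,0.29,0,0,0,-0.1876,-0.1],
    [-0.5,0.29,0,0,0,-0.1876,-0.1]
  ]
}}

```text
t: 9.6
tool_pos: [0.595, -0.1152, 0.0734]
orientation: [-2.257, -2.184, 0.001]
force: [-0.4, 0.3, -0.6]
opening: 0.0512
```

Run:
```python
from h import *
st=read_state();print(st["t"],st["tool_pos"],st["opening"],st["force"],np.degrees(yawnow()))
print(rows([.595,-.1155,.074],np.radians(88.65)))
c=cam("wrist");cv2.imwrite("pics/w9.png",c["bgr"])
s=cam("side");crop(s,230,160,370,260,5,"s9")
```

```text
9.6 [ 0.59497442 -0.11521886  0.07336439] 0.05123160085881045 [-0.44484225  0.28923845 -0.57676561] 88.1418950103684
(array([-0.0028,  0.0003, -0.0064]), array([-0.0003, -0.0001, -0.0028]))
```

View pics/w9.png

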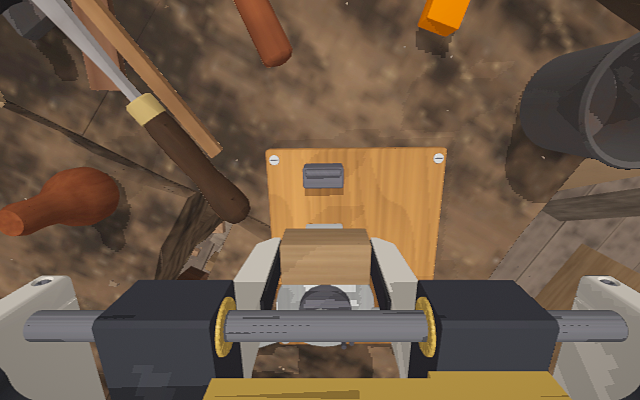

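View pics/s9.png

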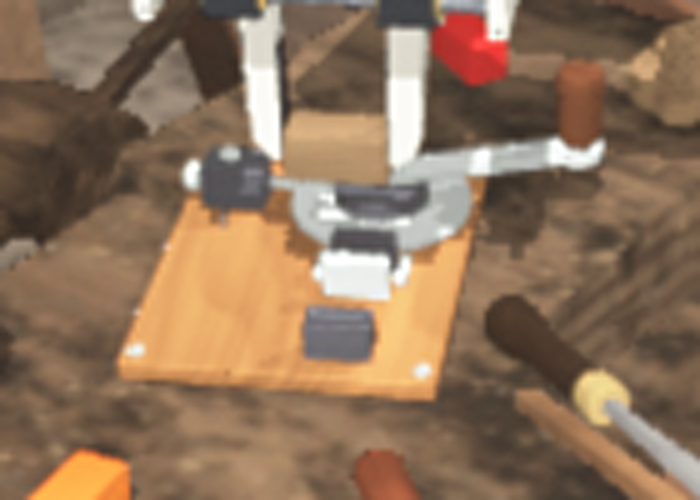

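Run:
```python
from h import *
c=cam("wrist");crop(c,255,140,455,290,4,"w9c")
```

```text
(no output)
```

View pics/w9c.png

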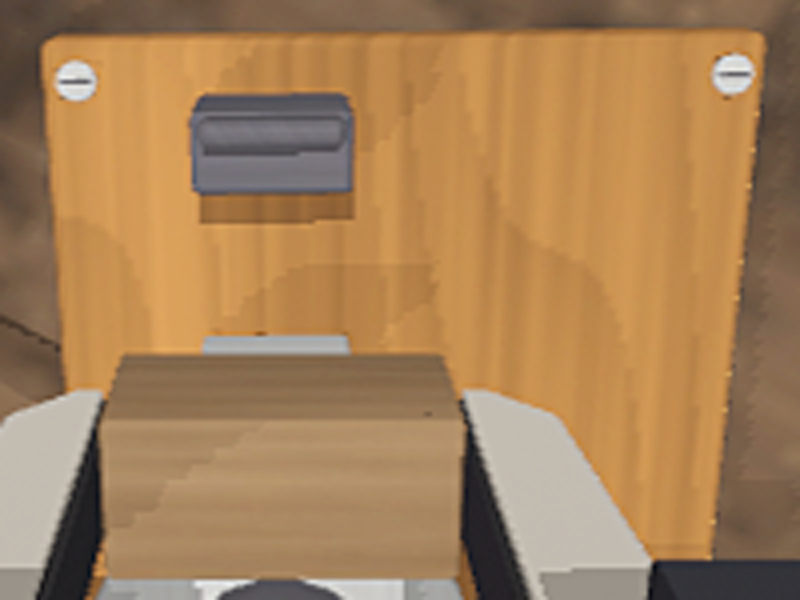

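Run:
```python
from h import *
c=cam("wrist");st=read_state();print(st["tool_pos"])
f=lambda u,v,z:np.round(onz(c,255+u/4-.4,140+v/4-.4,z)[:2],4)
zb=st["tool_pos"][2]+.026
print("block bottom front",f(118,355,zb),f(446,355,zb),"top front",f(103,418,zb+.025),f(464,418,zb+.025),"top rear",f(108,577,zb+.025),f(458,577,zb+.025))
print("fence face",f(192,192,.034),f(353,192,.034),"jaw top front",f(203,336,.034),f(350,336,.034))
print("board top corners",f(40,38,.012),f(765,32,.012))
print("screws",f(76,80,.013),f(733,73,.013))
```

```text
[ 0.59534976 -0.11506315  0.07390605]
block bottom front [ 0.5705 -0.1037] [ 0.6224 -0.1053] top front [ 0.5718 -0.1029] [ 0.6217 -0.1044] top rear [ 0.5706 -0.128 ] [ 0.6212 -0.1296]
fence face [ 0.578  -0.0945] [ 0.6114 -0.0956] jaw top front [ 0.5786 -0.1267] [ 0.6104 -0.1277]
board top corners [ 0.5447 -0.0645] [ 0.7028 -0.068 ]
screws [ 0.552  -0.0738] [ 0.6962 -0.0766]
```

Block centre measures (0.596,-0.116) against a slot centre of (0.5947,-0.1153). I'll nudge by about 1 mm and lower to just above the jaw and fence tops, then look.

{"method": "move_arm", "body": {
  "series": [
    [0.01,-0.014,0.2,0,0,0,-0.1],
    [0.01,-0.014,0.45,0,0,0,-0.1],
    [0.01,-0.014,0.6,0,0,0,-0.1],
    [0.01,-0.014,0.6,0,0,0,-0.1],
    [0.01,-0.014,0.6,0,0,0,-0.1]
  ]
}}

```text
t: 10.3
tool_pos: [0.594, -0.1143, 0.0143]
orientation: [-2.253, -2.189, 0.0]
force: [1.0, -0.4, -0.0]
opening: 0.0509
```

Run:
```python
from h import *
st=read_state();print(st["t"],st["tool_pos"],st["opening"],st["force"],np.degrees(yawnow()))
c=cam("wrist");crop(c,255,140,455,330,4,"w10")
s=cam("side");crop(s,230,160,370,260,5,"s10")
```

```text
10.3 [ 0.59399671 -0.11434239  0.01425907] 0.05093845993683052 [ 1.04477192 -0.36256904 -0.03012398] 88.32873839823897
```

View pics/w10.png

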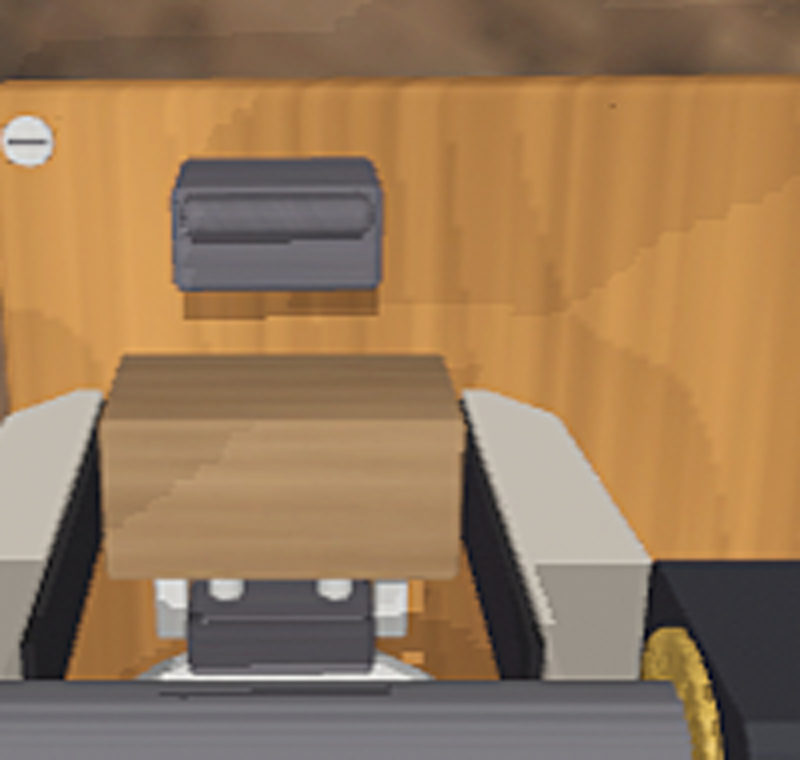

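View pics/s10.png

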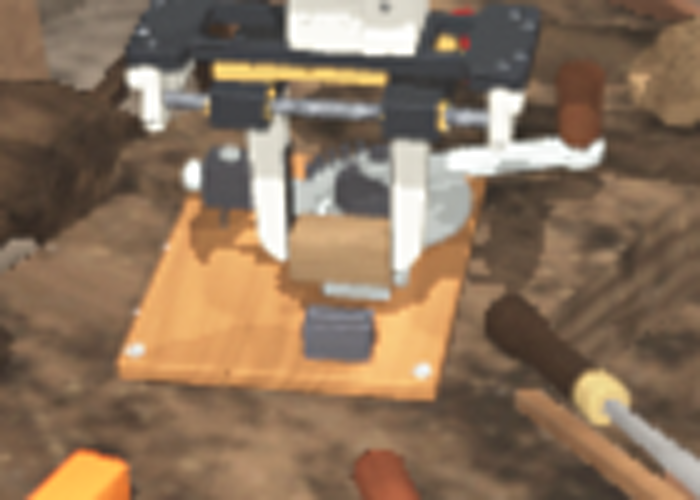

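Run:
```python
from h import *
c=cam("wrist");st=read_state()
f=lambda u,v,z:np.round(onz(c,255+u/4-.4,140+v/4-.4,z)[:2],4)
zb=st["tool_pos"][2]+.026
print("block bottom front",f(118,355,zb),f(446,355,zb),"top front",f(103,418,zb+.025),f(466,418,zb+.025),"top rear",f(108,577,zb+.025),f(460,577,zb+.025))
print("fence face",f(173,290,.034),f(381,288,.034))
```

```text
block bottom front [ 0.5702 -0.1035] [ 0.6221 -0.105 ] top front [ 0.5714 -0.1026] [ 0.6216 -0.1041] top rear [ 0.5703 -0.1277] [ 0.6212 -0.1292]
fence face [ 0.5788 -0.0955] [ 0.6125 -0.0961]
```

Clearance is about 8 mm on the fence side and 5 mm on the jaw side, with the block centred in x. I'll shift 1.5 mm towards the fence and lower gently.

{"method": "move_arm", "body": {
  "series": [
    [0.015,0,0.05,0,0,0,-0.1],
    [0.015,0,0.12,0,0,0,-0.1],
    [0.015,0,0.18,0,0,0,-0.1],
    [0.015,0,0.23,0,0,0,-0.1],
    [0.015,0,0.26,0,0,0,-0.1],
    [0.015,0,0.26,0,0,0,-0.1]
  ]
}}

```text
t: 11.05
tool_pos: [0.5934, -0.1128, -0.0128]
orientation: [-2.252, -2.188, 0.001]
force: [-0.5, 0.1, 1.1]
opening: 0.0514
```

{"method": "move_arm", "body": {
  "series": [
    [0,0,0.01,0,0,0,-0.1],
    [0,0,0.02,0,0,0,-0.1],
    [0,0,0.02,0,0,0,-0.1]
  ]
}}

```text
t: 11.35
tool_pos: [0.5943, -0.1131, -0.0137]
orientation: [2.253, 2.189, 0.0]
force: [-0.2, 0.1, 0.1]
opening: 0.0509
```

Run:
```python
from h import *
st=read_state();print(st["t"],st["tool_pos"],st["opening"],st["force"],np.degrees(yawnow()))
c=cam("wrist");crop(c,255,140,455,330,4,"w11")
s=cam("side");crop(s,230,160,370,260,5,"s11")
```

```text
11.35 [ 0.59428192 -0.11305635 -0.01371256] 0.05093312828492353 [-0.23170812  0.11367769  0.12730564] 88.343807686758
```

View pics/w11.png

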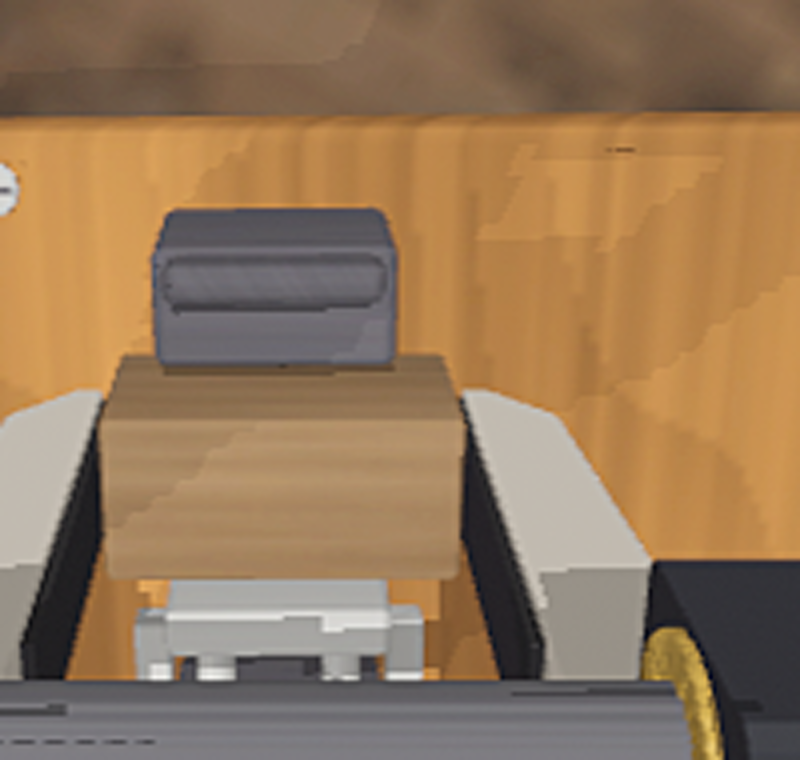

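View pics/s11.png

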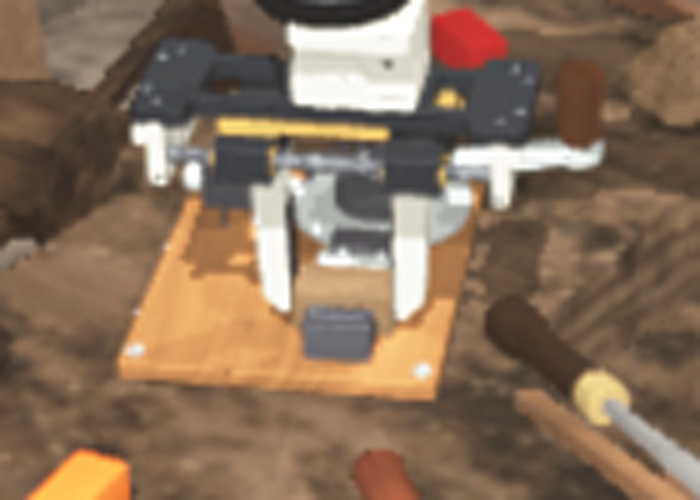

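The block is down between the fence (above it in the picture) and the jaw (below it). I'll feel for the board in 1 mm steps.

{"method": "move_arm", "body": {
  "series": [
    [0,0,0.01,0,0,0,-0.1],
    [0,0,0.015,0,0,0,-0.1],
    [0,0,0.015,0,0,0,-0.1]
  ]
}}

```text
t: 11.75
tool_pos: [0.5943, -0.1131, -0.0138]
orientation: [2.253, 2.189, 0.0]
force: [-5.7, 2.5, 12.4]
opening: 0.051
```

{"method": "move_arm", "body": {
  "series": [
    [0,0,0.01,0,0,0,-0.1],
    [0,0,0.01,0,0,0,-0.1]
  ]
}}

```text
t: 11.95
tool_pos: [0.5944, -0.1131, -0.0139]
orientation: [2.253, 2.189, 0.0]
force: [-10.2, 3.0, 19.6]
opening: 0.051
```

Contact with the board. I'll ease the command back up, release, and rise.

{"method": "move_arm", "body": {
  "series": [
    [0,0,-0.02,0,0,0,-0.1],
    [0,0,-0.02,0,0,0,0.2],
    [0,0,-0.02,0,0,0,0.4],
    [0,0,-0.02,0,0,0,0.4],
    [0,0,-0.02,0,0,0,0.4],
    [0,0,-0.2,0,0,0,0.4],
    [0,0,-0.6,0,0,0,0.4],
    [0,0,-1,0,0,0,0.4]
  ]
}}

```text
t: 12.75
tool_pos: [0.5927, -0.1126, 0.0832]
orientation: [-2.251, -2.187, 0.002]
force: [0.4, 0.2, -0.3]
opening: 0.065
```

Run:
```python
from h import *
st=read_state();print(st["t"],st["tool_pos"],st["opening"],st["force"],np.degrees(yawnow()))
c=cam("wrist");cv2.imwrite("pics/w12.png",c["bgr"])
s=cam("side");crop(s,230,160,370,260,5,"s12")
```

```text
12.75 [ 0.59272314 -0.11264342  0.08324462] 0.06497523453402636 [ 0.40073883  0.24469801 -0.31566316] 88.34206292940581
```

View pics/w12.png

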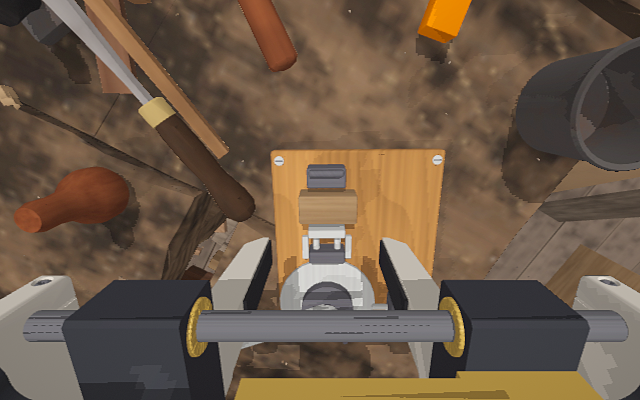

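View pics/s12.png

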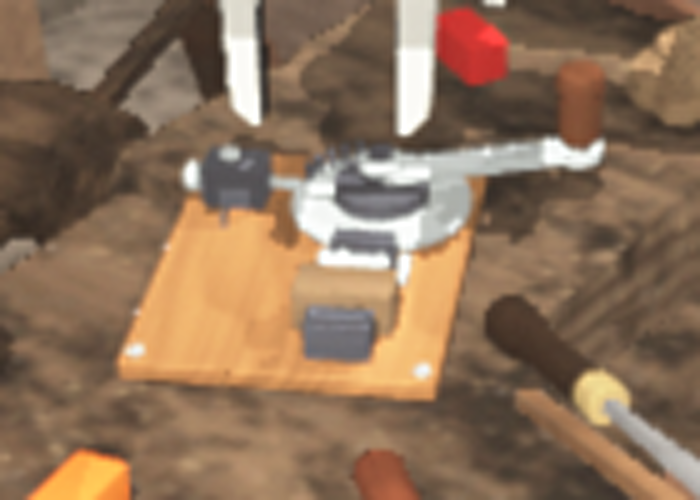

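The block lies flat between the jaw and the fence, long side along the jaw, and is released. Now I'll go over the knob with the jaw direction tangential to the swing.

Run:
```python
from h import *
print(rows([.489,-.2545,.10],np.radians(18.65)))
c=cam("wrist");s=cam("side");sc=cam("scene")
crop(sc,270,180,400,260,6,"sc12"); crop(s,290,160,370,210,9,"s12k")
```

```text
(array([-1.4339, -1.054 , -0.0995]), array([ 0.0034, -0.0013,  0.3872]))
```

View pics/sc12.png

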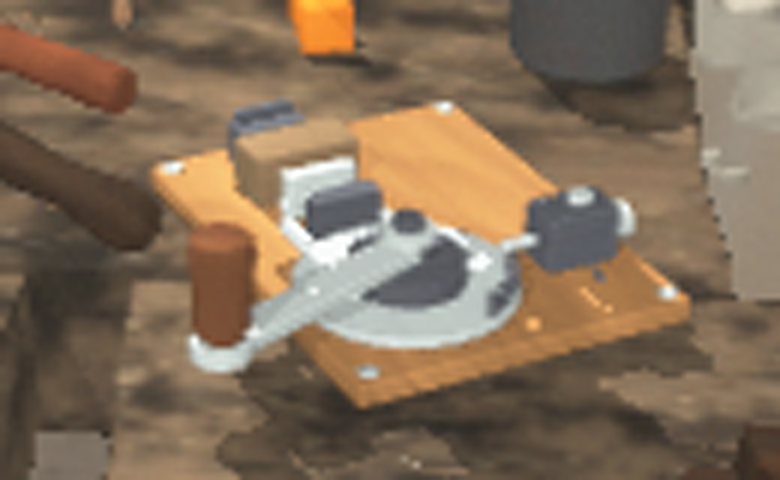

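View pics/s12k.png

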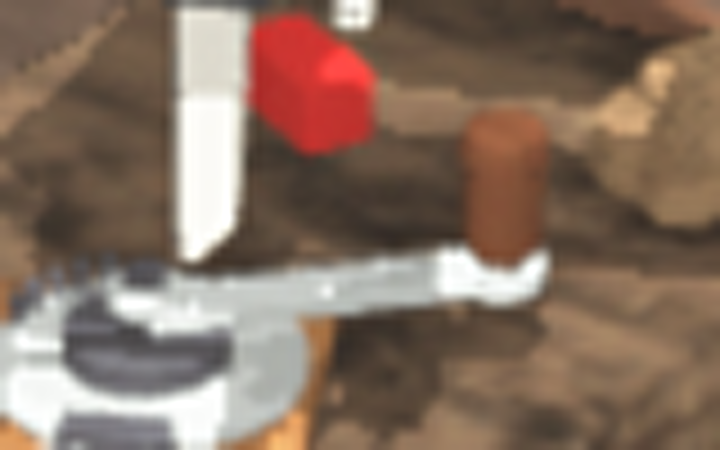

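Run:
```python
from h import *
s=cam("side");sc=cam("scene")
a=lambda u,v:(270+u/6-.4,180+v/6-.4); b=lambda u,v:(290+u/9-.45,160+v/9-.45)
for p,q in (((224,230),(506,118)),((221,288),(506,187)),((220,340),(496,256))):
    print(tri(sc,a(*p),s,b(*q)))
print("pivot cap",tri(sc,a(409,222),s,b(147,272)))
```

```text
(array([ 0.48718872, -0.25956447,  0.08932726]), np.float64(0.001280208168668803))
(array([ 0.48608205, -0.26063024,  0.0648499 ]), np.float64(0.002924161008149088))
(array([ 0.48744112, -0.25934282,  0.04087367]), np.float64(0.005490564740864684))
pivot cap (array([ 0.59052343, -0.22489926,  0.04999727]), np.float64(0.0027121981960119977))
```

{"method": "move_arm", "body": {
  "series": [
    [0,0,-0.2,0,0,0.04,0.4],
    [-0.3,-0.2,-0.3,0,0,0.08,0.4],
    [-0.6,-0.4,-0.3,0,0,0.125,0.4],
    [-0.9,-0.6,-0.3,0,0,0.17,0.4],
    [-1,-0.8,-0.3,0,0,0.21,0.4],
    [-1,-0.8,-0.3,0,0,0.25,0.4],
    [-1,-0.8,-0.3,0,0,0.3,0.4],
    [-1,-0.8,-0.3,0,0,0.34,0.4]
  ]
}}

```text
t: 13.9
tool_pos: [0.5098, -0.2103, 0.1116]
orientation: [-3.054, -0.726, 0.004]
force: [-1.2, 0.2, 0.4]
opening: 0.0651
```

Run:
```python
from h import *
st=read_state();print(st["t"],st["tool_pos"],st["opening"],np.degrees(yawnow()))
print(rows([.489,-.2545,.10],np.radians(18.65)))
c=cam("wrist");cv2.imwrite("pics/w13.png",c["bgr"])
```

```text
13.9 [ 0.50978275 -0.21033607  0.11157812] 0.06509651083668251 26.756616203841823
(array([-0.3842,  0.3011,  0.1157]), array([-0.0008,  0.0006,  0.045 ]))
```

View pics/w13.png

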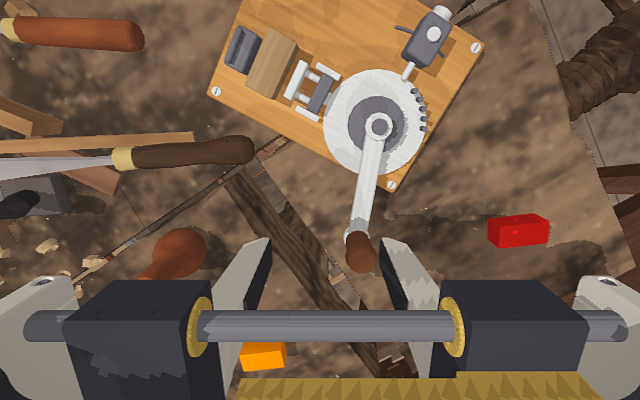

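Run:
```python
from h import *
c=cam("wrist");crop(c,320,100,430,290,4,"w13k")
```

```text
(no output)
```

View pics/w13k.png

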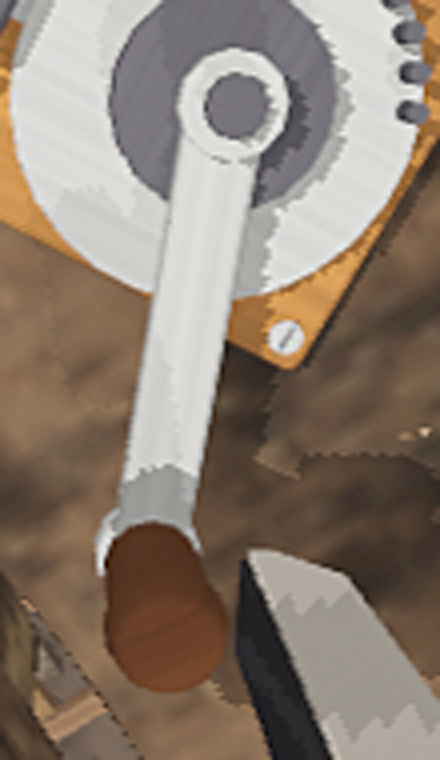

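Run:
```python
from h import *
c=cam("wrist")
f=lambda u,v,z:np.round(onz(c,320+u/4-.4,100+v/4-.4,z)[:2],4)
print("knob top",f(166,632,.0875),"ring",f(150,567,.038),"pivot",f(237,105,.05))
for p in ([.489,-.2550,.10],): print(rows(p,np.radians(18.65)))
```

```text
knob top [ 0.4916 -0.2536] ring [ 0.4852 -0.2589] pivot [ 0.5924 -0.2196]
(array([-0.3939,  0.3014,  0.1193]), array([-0.0007,  0.0005,  0.0481]))
```

{"method": "move_arm", "body": {
  "series": [
    [-0.2,0.15,0,0,0,0.02,0.4],
    [-0.395,0.305,0,0,0,0.047,0.4],
    [-0.395,0.305,0,0,0,0.047,0.4],
    [-0.395,0.305,0,0,0,0.047,0.4]
  ]
}}

```text
t: 14.45
tool_pos: [0.4895, -0.2556, 0.1129]
orientation: [-3.098, -0.514, 0.001]
force: [1.2, 1.3, 0.0]
opening: 0.0649
```

Run:
```python
from h import *
st=read_state();print(st["t"],st["tool_pos"],st["opening"],np.degrees(yawnow()),st["force"])
print(rows([.4885,-.2555,.0135],np.radians(18.65)))
c=cam("wrist");crop(c,230,180,430,330,4,"w14")
s=cam("side");crop(s,290,140,400,220,7,"s14")
```

```text
14.45 [ 0.48954483 -0.25561731  0.1128565 ] 0.06485626164172928 18.85250508585007 [1.2317856  1.25949523 0.04209609]
(array([-0.009 , -0.0033,  0.9936]), array([-0.0004,  0.0002,  0.0011]))
```

View pics/w14.png

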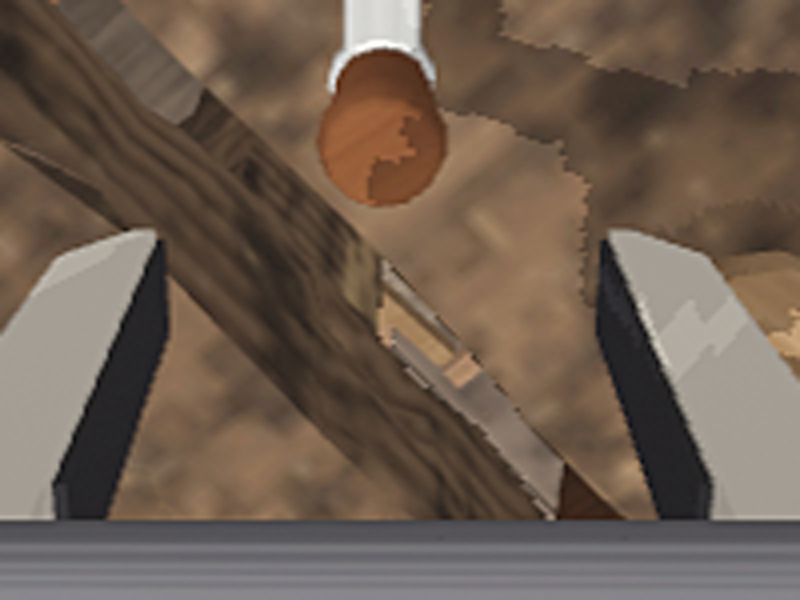

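View pics/s14.png

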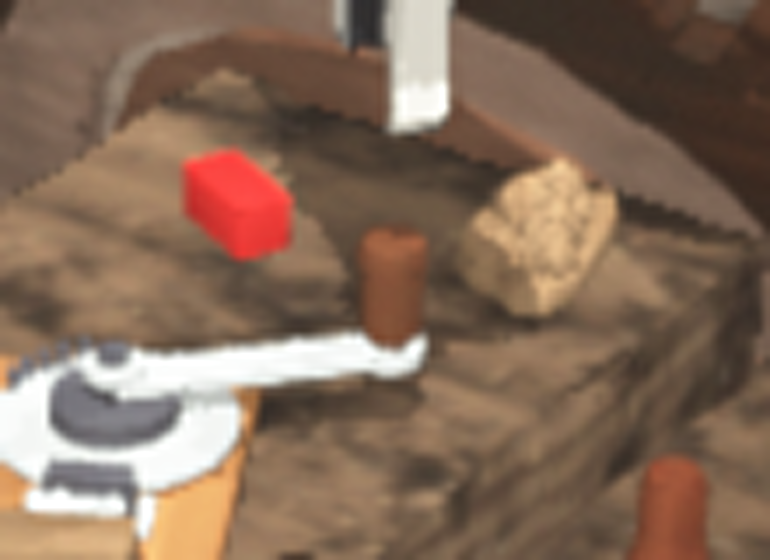

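Run:
```python
from h import *
s=cam("side")
for u,v in((465,250),(535,315),(615,215),(555,160)): print(onz(s,290+u/7,140+v/7,0.0),onz(s,290+u/7,140+v/7,0.032))
```

```text
[ 0.46407113 -0.40932841  0.        ] [ 0.46209921 -0.35079659  0.032     ]
[ 0.43216045 -0.35565951  0.        ] [ 0.43161521 -0.29952715  0.032     ]
[ 0.40007668 -0.44775532  0.        ] [ 0.40096586 -0.38750549  0.032     ]
[ 0.42776434 -0.49809412  0.        ] [ 0.42741564 -0.43559372  0.032     ]
```

The knob is centred between the fingers, with the carving clear at about (0.43,-0.38). I'll lower over the knob.

{"method": "move_arm", "body": {
  "series": [
    [-0.01,0,0.3,0,0,0,0.4],
    [-0.01,0,0.6,0,0,0,0.4],
    [-0.01,0,0.75,0,0,0,0.4],
    [-0.01,0,0.85,0,0,0,0.4],
    [-0.01,0,0.92,0,0,0,0.4],
    [-0.01,0,0.97,0,0,0,0.4],
    [-0.01,0,0.99,0,0,0,0.4],
    [-0.01,0,0.99,0,0,0,0.4]
  ]
}}

```text
t: 15.4
tool_pos: [0.4894, -0.2564, 0.0151]
orientation: [3.099, 0.51, 0.001]
force: [0.5, -0.5, 0.5]
opening: 0.065
```

Run:
```python
from h import *
st=read_state();print(st["t"],st["tool_pos"],st["opening"],np.degrees(yawnow()),st["force"])
c=cam("wrist");crop(c,230,180,430,330,4,"w15")
s=cam("side");crop(s,290,140,400,220,7,"s15")
```

```text
15.4 [ 0.48936664 -0.25636537  0.01505819] 0.06504074320160827 18.68711650575465 [ 0.54635703 -0.45479224  0.46922083]
```

View pics/w15.png

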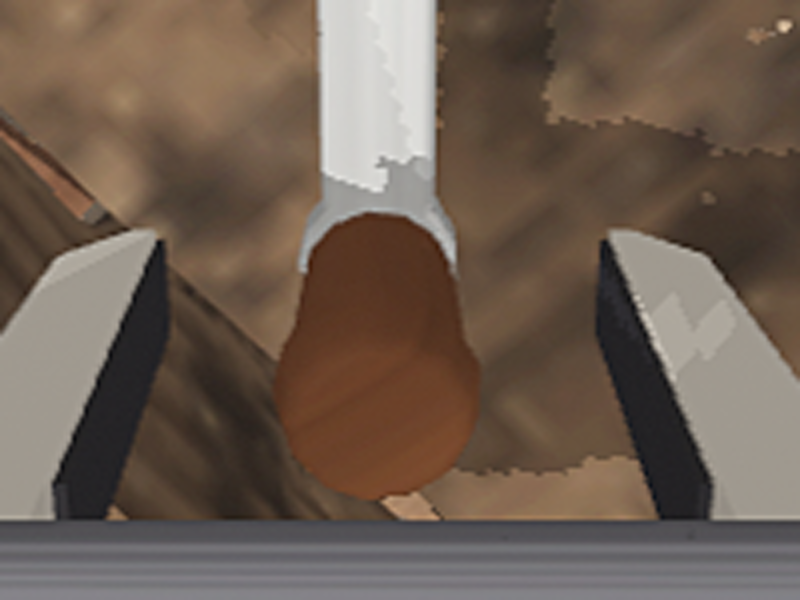

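View pics/s15.png

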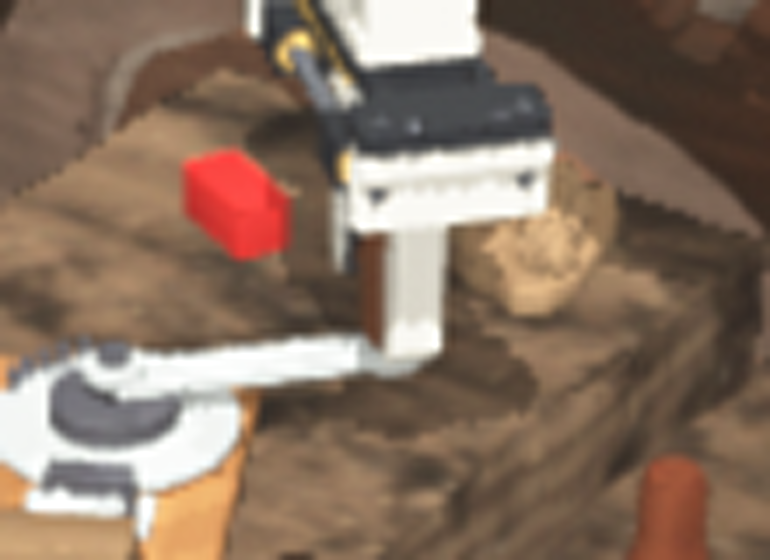

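The fingers straddle the knob with no contact force. I'll grip it at 45 N.

{"method": "move_arm", "body": {
  "series": [
    [0,0,0,0,0,0,-0.2],
    [0,0,0,0,0,0,-0.6],
    [0,0,0,0,0,0,-0.8],
    [0,0,0,0,0,0,-0.8],
    [0,0,0,0,0,0,-0.8],
    [0,0,0,0,0,0,-0.8],
    [0,0,0,0,0,0,-0.8],
    [0,0,0,0,0,0,-0.8]
  ],
  "squeeze": 45
}}

```text
t: 16.3
tool_pos: [0.4889, -0.2558, 0.0145]
orientation: [-3.099, -0.51, 0.0]
force: [-1.3, 2.9, 2.0]
opening: 0.0253
```

Run:
```python
from h import *
st=read_state();print(st["t"],st["tool_pos"],st["opening"],np.degrees(yawnow()),st["force"],st["wrist_torque"])
c=cam("wrist");crop(c,230,180,430,330,4,"w16")
```

```text
16.3 [ 0.48887521 -0.25583983  0.01452068] 0.025315000045448902 18.68848615059548 [-1.34270594  2.86114834  1.99031697] [ 0.35279215  0.2303067  -0.0199494 ]
```

View pics/w16.png

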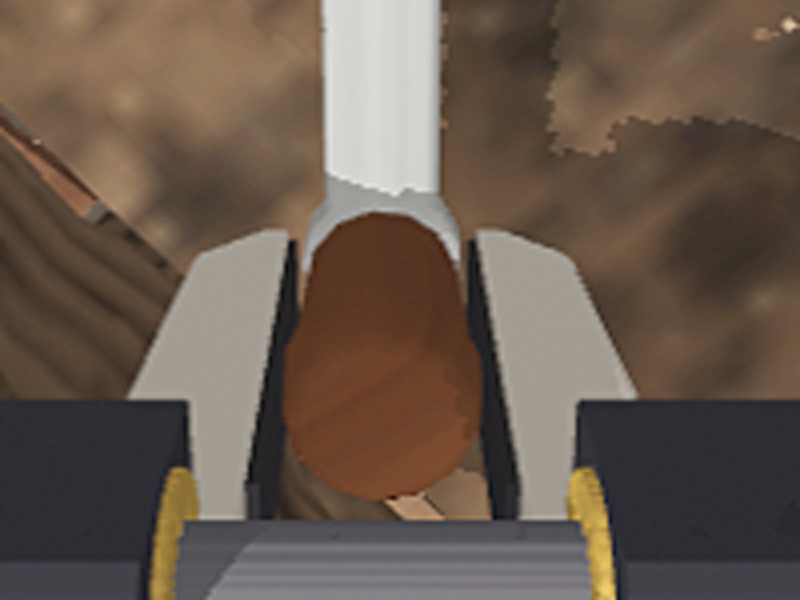

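The knob is gripped (25.3 mm) and the implied pivot (0.593,-0.221) matches the vision estimate. I'll swing in small arc steps and log the tangential force against the lever angle.

```bash
cat > lg.py <<'E'
from h import *
st=read_state(); P=np.array([.5931,-.2206]); r=st["tool_pos"][:2]-P
th=np.arctan2(r[1],r[0])%(2*np.pi)-np.radians(198.65); u=r/np.linalg.norm(r); t=np.array([-u[1],u[0]])
f=st["force"]
print(f"t {st['t']:.2f} lever {th:.3f} r {np.linalg.norm(r):.4f} yawlev {yawnow()-np.radians(18.65):.3f} push {-f[:2]@t:.1f} rad {f[:2]@u:.1f} fz {f[2]:.1f} op {st['opening']:.4f} z {st['tool_pos'][2]:.4f} tq {st['wrist_torque'].round(2)}")
E
python3 lg.py
python3 -c "
import numpy as np
for d in(.02,.03,.04,.05,.1): print(d,1.1*(1-np.cos(d)),1.1*np.sin(d),-d/np.pi)"
```

```text
t 16.35 lever 0.001 r 0.1100 yawlev 0.001 push 2.9 rad 0.8 fz 1.1 op 0.0252 z 0.0145 tq [ 0.39  0.21 -0.02]
0.02 0.00021999266676446806 0.02199853336266639 -0.006366197723675814
0.03 0.0004949628761137027 0.03299505022274523 -0.00954929658551372
0.04 0.0008798826729242926 0.04398826760529758 -0.012732395447351628
0.05 0.0013747135655370892 0.05497708619774617 -0.015915494309189534
0.1 0.005495418194171598 0.10981675831151098 -0.03183098861837907
```

{"method": "move_arm", "body": {
  "series": [
    [0.0006,0.036,0,0,0,-0.0106,-0.8],
    [0.0025,0.073,0,0,0,-0.0212,-0.8],
    [0.0055,0.11,0,0,0,-0.0318,-0.8],
    [0.0055,0.11,0,0,0,-0.0318,-0.8]
  ]
}}

```text
t: 16.75
tool_pos: [0.4924, -0.2651, 0.0144]
orientation: [-3.067, -0.665, 0.002]
force: [-4.8, 8.3, 7.2]
opening: 0.0252
```

```bash
python3 lg.py
```

```text
t 16.75 lever 0.090 r 0.1101 yawlev 0.102 push 9.5 rad 1.0 fz 7.2 op 0.0252 z 0.0144 tq [ 1.3   0.78 -0.19]
```

{"method": "move_arm", "body": {
  "series": [
    [0.0014,0.055,0,0,0,-0.016,-0.8],
    [0.0014,0.055,0,0,0,-0.016,-0.8]
  ]
}}

```text
t: 16.95
tool_pos: [0.4948, -0.2701, 0.0143]
orientation: [-3.05, -0.743, 0.002]
force: [-5.0, 9.0, 8.4]
opening: 0.0254
```

```bash
python3 lg.py
```

```text
t 16.95 lever 0.141 r 0.1101 yawlev 0.152 push 10.3 rad 0.4 fz 8.4 op 0.0254 z 0.0143 tq [ 1.4   0.74 -0.15]
```

{"method": "move_arm", "body": {
  "series": [
    [0.0005,0.033,0,0,0,-0.0095,-0.8],
    [0.0005,0.033,0,0,0,-0.0095,-0.8]
  ]
}}

```text
t: 17.15
tool_pos: [0.4962, -0.2728, 0.0144]
orientation: [-3.038, -0.787, 0.002]
force: [-4.3, 9.0, 8.0]
opening: 0.0253
```

```bash
python3 lg.py
```

```text
t 17.15 lever 0.169 r 0.1101 yawlev 0.182 push 10.0 rad -0.5 fz 8.0 op 0.0253 z 0.0144 tq [ 1.29  0.86 -0.2 ]
```

{"method": "move_arm", "body": {
  "series": [
    [0.0005,0.033,0,0,0,-0.0095,-0.8],
    [0.0005,0.033,0,0,0,-0.0095,-0.8]
  ]
}}

```text
t: 17.35
tool_pos: [0.4978, -0.2757, 0.0144]
orientation: [-3.026, -0.833, 0.002]
force: [-4.7, 9.4, 7.6]
opening: 0.0253
```

```bash
python3 lg.py
```

```text
t 17.35 lever 0.199 r 0.1100 yawlev 0.211 push 10.5 rad -0.6 fz 7.6 op 0.0253 z 0.0144 tq [ 1.37  0.87 -0.2 ]
```

{"method": "move_arm", "body": {
  "series": [
    [0.0005,0.033,0,0,0,-0.0095,-0.8],
    [0.0005,0.033,0,0,0,-0.0095,-0.8]
  ]
}}

```text
t: 17.55
tool_pos: [0.4995, -0.2784, 0.0143]
orientation: [-3.013, -0.878, 0.002]
force: [-5.5, 8.8, 8.6]
opening: 0.0253
```

```bash
python3 lg.py
```

```text
t 17.55 lever 0.228 r 0.1100 yawlev 0.241 push 10.4 rad 0.0 fz 8.6 op 0.0253 z 0.0143 tq [ 1.33  0.92 -0.17]
```

{"method": "move_arm", "body": {
  "series": [
    [0.0005,0.033,0,0,0,-0.0095,-0.8],
    [0.0005,0.033,0,0,0,-0.0095,-0.8]
  ]
}}

```text
t: 17.75
tool_pos: [0.5009, -0.2807, 0.0143]
orientation: [-2.999, -0.922, 0.003]
force: [-8.1, 10.6, 10.0]
opening: 0.0258
```

```bash
python3 lg.py
```

```text
t 17.75 lever 0.252 r 0.1101 yawlev 0.271 push 13.3 rad 1.0 fz 10.0 op 0.0258 z 0.0143 tq [ 1.6   1.22 -0.26]
```

Force is rising at 0.252, so the first click is coming. I'll use finer steps.

{"method": "move_arm", "body": {
  "series": [
    [0.0003,0.0275,0,0,0,-0.008,-0.8],
    [0.0003,0.0275,0,0,0,-0.008,-0.8]
  ]
}}

```text
t: 17.95
tool_pos: [0.5018, -0.2823, 0.0142]
orientation: [-2.985, -0.959, 0.004]
force: [-11.2, 13.6, 12.5]
opening: 0.0255
```

```bash
python3 lg.py
```

```text
t 17.95 lever 0.269 r 0.1102 yawlev 0.296 push 17.5 rad 1.6 fz 12.5 op 0.0255 z 0.0142 tq [ 2.09  1.64 -0.47]
```

{"method": "move_arm", "body": {
  "series": [
    [0.0003,0.0275,0,0,0,-0.008,-0.8],
    [0.0003,0.0275,0,0,0,-0.008,-0.8]
  ]
}}

```text
t: 18.15
tool_pos: [0.5036, -0.2844, 0.0141]
orientation: [-2.973, -0.997, 0.004]
force: [-9.3, 12.2, 11.7]
opening: 0.0254
```

```bash
python3 lg.py
```

```text
t 18.15 lever 0.294 r 0.1100 yawlev 0.322 push 15.4 rad 0.5 fz 11.7 op 0.0254 z 0.0141 tq [ 2.1   1.44 -0.1 ]
```

{"method": "move_arm", "body": {
  "series": [
    [0.0003,0.0275,0,0,0,-0.008,-0.8],
    [0.0003,0.0275,0,0,0,-0.008,-0.8]
  ]
}}

```text
t: 18.35
tool_pos: [0.5059, -0.2873, 0.0142]
orientation: [-2.962, -1.035, 0.002]
force: [-7.4, 11.5, 8.9]
opening: 0.0257
```

```bash
python3 lg.py
```

```text
t 18.35 lever 0.327 r 0.1098 yawlev 0.347 push 13.7 rad -1.1 fz 8.9 op 0.0257 z 0.0142 tq [1.76 1.04 0.1 ]
```

{"method": "move_arm", "body": {
  "series": [
    [0.0003,0.0275,0,0,0,-0.008,-0.8],
    [0.0003,0.0275,0,0,0,-0.008,-0.8]
  ]
}}

```text
t: 18.55
tool_pos: [0.5078, -0.2896, 0.0142]
orientation: [-2.949, -1.072, 0.002]
force: [-7.1, 8.3, 8.6]
opening: 0.0253
```

```bash
python3 lg.py
```

```text
t 18.55 lever 0.355 r 0.1097 yawlev 0.372 push 10.9 rad 0.3 fz 8.6 op 0.0253 z 0.0142 tq [1.47 1.18 0.09]
```

First click: the peak of 17.5 N at about 0.27 fell back to about 11 N, so the pin is at about 0.31. The next peaks should come at about 0.475 and 0.675.

{"method": "move_arm", "body": {
  "series": [
    [0.0005,0.033,0,0,0,-0.0095,-0.8],
    [0.002,0.066,0,0,0,-0.019,-0.8],
    [0.002,0.066,0,0,0,-0.019,-0.8]
  ]
}}

```text
t: 18.85
tool_pos: [0.5119, -0.2944, 0.0142]
orientation: [-2.915, -1.16, 0.002]
force: [-7.5, 10.9, 9.5]
opening: 0.0256
```

```bash
python3 lg.py
```

```text
t 18.85 lever 0.412 r 0.1097 yawlev 0.432 push 13.1 rad -1.8 fz 9.5 op 0.0256 z 0.0142 tq [1.75 1.14 0.08]
```

{"method": "move_arm", "body": {
  "series": [
    [0.0005,0.033,0,0,0,-0.0095,-0.8],
    [0.0005,0.033,0,0,0,-0.0095,-0.8]
  ]
}}

```text
t: 19.05
tool_pos: [0.5138, -0.2964, 0.0142]
orientation: [-2.896, -1.203, 0.003]
force: [-9.0, 11.4, 10.4]
opening: 0.0256
```

```bash
python3 lg.py
```

```text
t 19.05 lever 0.438 r 0.1097 yawlev 0.462 push 14.5 rad -1.3 fz 10.4 op 0.0256 z 0.0142 tq [1.82 1.45 0.05]
```

{"method": "move_arm", "body": {
  "series": [
    [0.0003,0.0275,0,0,0,-0.008,-0.8],
    [0.0003,0.0275,0,0,0,-0.008,-0.8]
  ]
}}

```text
t: 19.25
tool_pos: [0.5152, -0.2979, 0.0141]
orientation: [-2.88, -1.238, 0.004]
force: [-11.6, 13.9, 12.6]
opening: 0.0255
```

```bash
python3 lg.py
```

```text
t 19.25 lever 0.456 r 0.1098 yawlev 0.487 push 18.0 rad -1.6 fz 12.6 op 0.0255 z 0.0141 tq [ 2.08  1.93 -0.11]
```

{"method": "move_arm", "body": {
  "series": [
    [0.0003,0.0275,0,0,0,-0.008,-0.8],
    [0.0003,0.0275,0,0,0,-0.008,-0.8]
  ]
}}

```text
t: 19.45
tool_pos: [0.5173, -0.2999, 0.0142]
orientation: [-2.865, -1.274, 0.004]
force: [-10.1, 12.3, 11.3]
opening: 0.0254
```

```bash
python3 lg.py
```

```text
t 19.45 lever 0.483 r 0.1097 yawlev 0.512 push 15.8 rad -1.9 fz 11.3 op 0.0254 z 0.0142 tq [ 1.98  1.74 -0.01]
```

{"method": "move_arm", "body": {
  "series": [
    [0.0003,0.0275,0,0,0,-0.008,-0.8],
    [0.0003,0.0275,0,0,0,-0.008,-0.8]
  ]
}}

```text
t: 19.65
tool_pos: [0.5199, -0.3022, 0.0142]
orientation: [-2.849, -1.311, 0.003]
force: [-7.7, 11.4, 9.4]
opening: 0.0256
```

```bash
python3 lg.py
```

```text
t 19.65 lever 0.514 r 0.1096 yawlev 0.537 push 13.3 rad -3.3 fz 9.4 op 0.0256 z 0.0142 tq [1.87 1.39 0.11]
```

{"method": "move_arm", "body": {
  "series": [
    [0.0003,0.0275,0,0,0,-0.008,-0.8],
    [0.0003,0.0275,0,0,0,-0.008,-0.8]
  ]
}}

```text
t: 19.85
tool_pos: [0.5223, -0.3042, 0.0142]
orientation: [-2.833, -1.347, 0.002]
force: [-6.6, 10.9, 8.3]
opening: 0.0253
```

```bash
python3 lg.py
```

```text
t 19.85 lever 0.542 r 0.1095 yawlev 0.562 push 12.0 rad -4.0 fz 8.3 op 0.0253 z 0.0142 tq [1.77 1.07 0.11]
```

Second click: the peak of 18 N at about 0.46 fell to 12 N. On to the third.

{"method": "move_arm", "body": {
  "series": [
    [0.002,0.033,0,0,0,-0.0095,-0.8],
    [0.005,0.066,0,0,0,-0.019,-0.8],
    [0.005,0.066,0,0,0,-0.019,-0.8]
  ]
}}

```text
t: 20.15
tool_pos: [0.5274, -0.3081, 0.0142]
orientation: [-2.791, -1.431, 0.003]
force: [-8.9, 9.2, 10.1]
opening: 0.0254
```

```bash
python3 lg.py
```

```text
t 20.15 lever 0.601 r 0.1095 yawlev 0.622 push 12.6 rad -2.0 fz 10.1 op 0.0254 z 0.0142 tq [1.53 1.61 0.13]
```

{"method": "move_arm", "body": {
  "series": [
    [0.001,0.033,0,0,0,-0.0095,-0.8],
    [0.001,0.033,0,0,0,-0.0095,-0.8]
  ]
}}

```text
t: 20.35
tool_pos: [0.5297, -0.3098, 0.0141]
orientation: [-2.769, -1.472, 0.004]
force: [-10.9, 10.7, 11.7]
opening: 0.0255
```

```bash
python3 lg.py
```

```text
t 20.35 lever 0.627 r 0.1094 yawlev 0.652 push 15.1 rad -2.4 fz 11.7 op 0.0255 z 0.0141 tq [1.62 1.87 0.09]
```

{"method": "move_arm", "body": {
  "series": [
    [0.001,0.0275,0,0,0,-0.008,-0.8],
    [0.001,0.0275,0,0,0,-0.008,-0.8]
  ]
}}

```text
t: 20.55
tool_pos: [0.5315, -0.3111, 0.0141]
orientation: [-2.75, -1.506, 0.005]
force: [-14.9, 11.3, 13.7]
opening: 0.0256
```

```bash
python3 lg.py
```

```text
t 20.55 lever 0.647 r 0.1095 yawlev 0.677 push 18.7 rad -1.0 fz 13.7 op 0.0256 z 0.0141 tq [ 1.93  2.39 -0.08]
```

{"method": "move_arm", "body": {
  "series": [
    [0.001,0.0275,0,0,0,-0.008,-0.8],
    [0.001,0.0275,0,0,0,-0.008,-0.8]
  ]
}}

```text
t: 20.75
tool_pos: [0.5339, -0.3127, 0.0141]
orientation: [-2.731, -1.541, 0.005]
force: [-12.9, 10.7, 11.8]
opening: 0.0256
```

```bash
python3 lg.py
```

```text
t 20.75 lever 0.674 r 0.1095 yawlev 0.702 push 16.6 rad -2.0 fz 11.8 op 0.0256 z 0.0141 tq [1.89 2.04 0.04]
```

{"method": "move_arm", "body": {
  "series": [
    [0.001,0.0275,0,0,0,-0.008,-0.8],
    [0.001,0.0275,0,0,0,-0.008,-0.8]
  ]
}}

```text
t: 20.95
tool_pos: [0.5365, -0.3142, 0.0142]
orientation: [-2.712, -1.575, 0.004]
force: [-12.3, 10.5, 10.8]
opening: 0.0257
```

```bash
python3 lg.py
```

```text
t 20.95 lever 0.701 r 0.1094 yawlev 0.727 push 15.9 rad -2.6 fz 10.8 op 0.0257 z 0.0142 tq [1.74 1.81 0.12]
```

{"method": "move_arm", "body": {
  "series": [
    [0.001,0.0275,0,0,0,-0.008,-0.8],
    [0.001,0.0275,0,0,0,-0.008,-0.8]
  ]
}}

```text
t: 21.15
tool_pos: [0.5392, -0.3157, 0.0142]
orientation: [-2.692, -1.609, 0.004]
force: [-12.4, 9.0, 10.7]
opening: 0.0258
```

```bash
python3 lg.py
```

```text
t 21.15 lever 0.729 r 0.1093 yawlev 0.752 push 15.2 rad -1.7 fz 10.7 op 0.0258 z 0.0142 tq [1.47 1.88 0.17]
```

{"method": "move_arm", "body": {
  "series": [
    [0.001,0.0275,0,0,0,-0.008,-0.8],
    [0.001,0.0275,0,0,0,-0.008,-0.8]
  ]
}}

```text
t: 21.35
tool_pos: [0.5419, -0.317, 0.0142]
orientation: [-2.672, -1.643, 0.003]
force: [-11.2, 7.8, 11.0]
opening: 0.0258
```

```bash
python3 lg.py
```

```text
t 21.35 lever 0.757 r 0.1092 yawlev 0.777 push 13.6 rad -1.6 fz 11.0 op 0.0258 z 0.0142 tq [1.1  1.84 0.17]
```

{"method": "move_arm", "body": {
  "series": [
    [0.001,0.0275,0,0,0,-0.008,-0.8],
    [0.001,0.0275,0,0,0,-0.008,-0.8],
    [0.001,0.0275,0,0,0,-0.008,-0.8]
  ]
}}

```text
t: 21.65
tool_pos: [0.5443, -0.3182, 0.0142]
orientation: [-2.652, -1.676, 0.003]
force: [-9.3, 8.4, 8.9]
opening: 0.0252
```

```bash
python3 lg.py
```

```text
t 21.65 lever 0.782 r 0.1091 yawlev 0.802 push 12.1 rad -3.3 fz 8.9 op 0.0252 z 0.0142 tq [1.26 1.64 0.2 ]
```

The third click peaked at 18.7 N at about 0.65. The push is now 12 N at about 0.78, which is the notch's middle. I'll check with the cameras.

```bash
python3 - <<'E'
from h import *
c=cam("wrist");cv2.imwrite("pics/w20.png",c["bgr"])
s=cam("side");crop(s,180,140,440,290,3,"s20")
sc=cam("scene");crop(sc,270,150,400,250,6,"sc20")
E
python3 lg.py
```

```text
t 21.80 lever 0.782 r 0.1092 yawlev 0.802 push 13.5 rad -1.6 fz 9.4 op 0.0251 z 0.0142 tq [0.93 1.84 0.26]
```

View pics/w20.png

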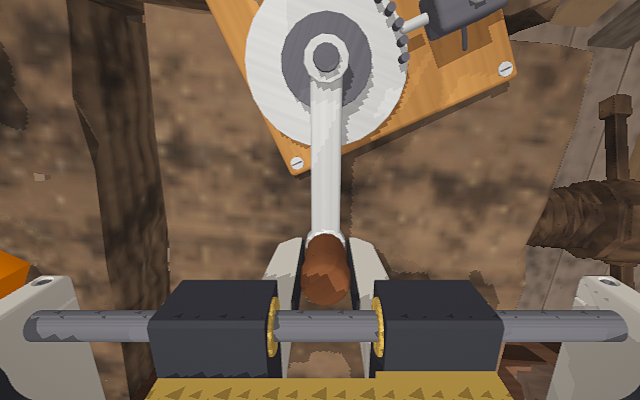

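View pics/s20.png

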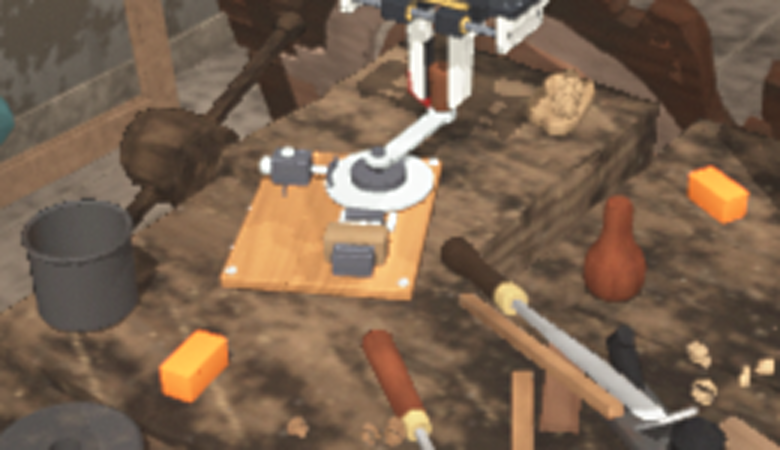

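View pics/sc20.png

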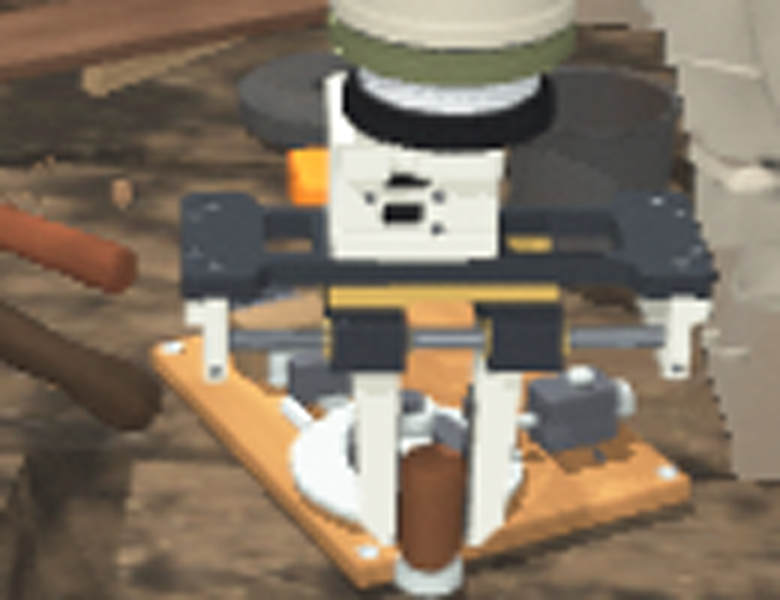

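Run:
```python
from h import *
c=cam("wrist");crop(c,350,0,480,90,6,"w21")
s=cam("side");crop(s,270,180,330,240,10,"s21")
```

```text
(no output)
```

View pics/w21.png

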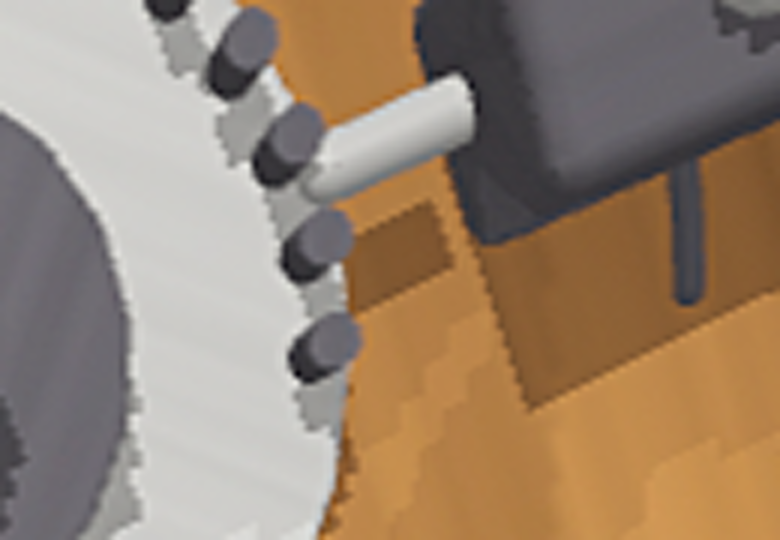

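View pics/s21.png

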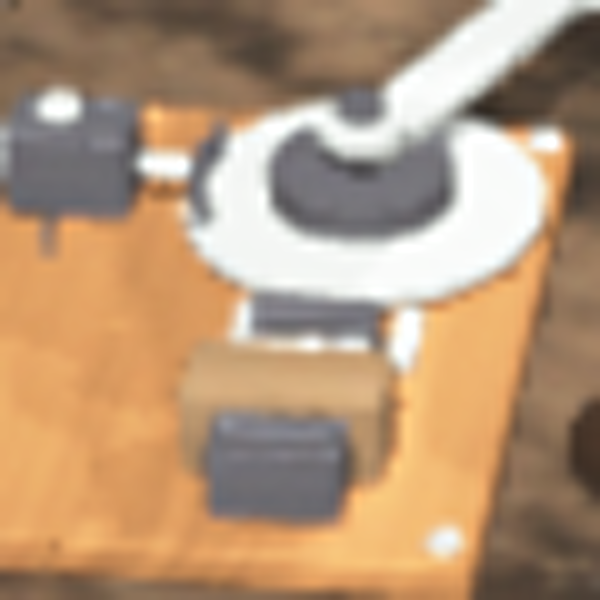

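The enlarged wrist crop shows five pins. Three are past the plunger (the third at (290,145) in the crop) and two are still to come (the next at (318,243)), with the plunger midway between. The block sits flat between jaw and fence, and the pot, handle and carving haven't moved. I'll hand in.

```bash
python3 lg.py; python3 -c "
from plant import *
print(close_job())"
```

```text
t 21.90 lever 0.782 r 0.1091 yawlev 0.802 push 12.5 rad -0.1 fz 10.6 op 0.0256 z 0.0142 tq [0.93 1.83 0.21]
the job is handed in; nothing more can be done
None
```

I laid the walnut block flat in the clamp, long side along the jaw, and let it go. I then swung the lever anticlockwise through three clicks and handed the job in at 21.9 s, still gripping the knob.

- **Clicks:** the push peaked at about 17.5, 18.0 and 18.7 N at lever values of about 0.27, 0.46 and 0.65, and dropped after each. The lever is held at about 0.78, steady at 12–13 N. The close-up shows three pins past the plunger and two still to come, with the plunger midway between the third and fourth.
- **Block:** the side view shows it flat between jaw and fence. At 0.78 rad the jaw has about 17 mm of drive against about 13 mm of slack, so the block should be nipped. I did not measure the nip directly.
- **Bystanders:** the pot, bulb handle and carving look unmoved in the last side view. I did not measure their positions again.

**What disagreed:** the fingertips sit about 35 mm short of the reported TCP. My first attempt to grip the block therefore closed above it without touching anything. I found the difference from the images and force readings and allowed for it afterwards. The click peaks were also about 0.19 rad apart by my measured angle rather than 0.20, probably because of give in the arm and grip.

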